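# Turn the rinsed dipper over to drain under the low shelf

## Task

The rinsed square blue dipper stands mouth-up on the draining rack: turn it upside down and leave it mouth-down on the green drain pad at the other end of the rack, its whole mouth on the pad, square with it, and its handle still pointing out to the front. It drips, so keep the tub over the rack beneath the low shelf all the while; there is little headroom, so do not knock or press on the shelf, and leave everything else where it stands.

Things in the scene. Friction and masses are not known exactly. Their poses are not given: they have to be found in the camera images.
- dipper: Loose blue square tub, open on top, 120 (own x) x 110 (y) x 90 mm (z), walls 4 mm, 0.25 kg, white stripe near the mouth; round 24 mm wooden handle from its front (-x) face, along -x, 66 to 180 mm from the origin. Origin: centre of the tub, on the handle's axis; z points out of the mouth. Stands on the rack, handle to the robot, within 0.08 rad of square. Also stands stably on a side wall (origin then 55 mm up).
- dipper_grip (a point): Where to grip the handle: on its axis, 135 mm in front of the tub's centre (75 mm in front of the tub's face). The handle is round, so fingers closing across it can come at any roll angle about it; 60 N of grip is fine. The table is 75 mm below it at the start.
- rack: Fixed draining rack with a flat slatted top 30 mm above the table, own x from -80 to +120 mm, own y from -230 to +230 mm. Splash panel at its back from x = +120 mm; posts and thin struts at its ends, beyond |y| = 217 mm. Origin: on the table surface, x away from the robot, z up, yaw within 0.14 rad.
- low_shelf: Fixed white board over the rack, with the rack's origin and axes: underside 200 mm above the table, 14 mm thick, own x from -60 to +130 mm, y from -230 to +230 mm; wire rail along its front edge, top at 225 mm. Three jars stand on it. The tub's end face has a 142 mm diagonal, so it can roll about its handle only near mid-height, its centre about 117 mm above the table.
- pad: Fixed green rubber drain pad, 150 x 150 mm, 4 mm thick, lying on the rack near the end that the dipper does not stand at (either end). Origin: centre of its underside, z up, square to the rack; its top is 34 mm above the table.
- jar_purple: Bystander: purple pigment jar with white lid, 52 mm wide, 78 mm tall, standing on the shelf. Origin: centre of its underside.
- jar_blue: Bystander: blue pigment jar with white lid, 52 mm wide, 78 mm tall, standing on the shelf. Origin: centre of its underside.
- jar_brown: Bystander: brown pigment jar with white lid, 52 mm wide, 78 mm tall, standing on the shelf. Origin: centre of its underside.
- cup: Bystander: steel cup, 70 mm wide, 72 mm tall, on the table right of the rack. Origin: centre of its underside.
- tape: Bystander: roll of masking tape lying flat, 104 mm across, 24 mm high, on the table in front, to the right. Origin: centre of its underside.
- brush: Bystander: flat red dye brush, 150 x 115 x 17 mm, lying on the table left of the rack. Origin: centre of its underside.
- stick: Bystander: wooden spatula, 227 x 36 x 10 mm, lying on the table in front, to the left. Origin: centre of its underside.

How it is judged:
By the outcome, as a careful person would: the job done as asked, in the order asked, and still so for the second after the job is handed in, with the robot touching nothing.
It also fails if it takes over 61 s, if anything falls off the work surface, if the arm or the gripper's body presses on something with over 40 N, if the wrist force passes 120 N, or if a joint passes its speed limit or range.

## Robot

A 6-joint arm with a two-finger parallel gripper is mounted at the origin on a cart in front of the work surface, level with it; the furniture and walls round the work are solid. World frame = base frame: x ahead of the robot, y to its left, z up, the work surface at z = 0. Lengths are in m, angles in degrees, forces in N, time in s.
With the tool pointing down it reaches from about 0.4 to 0.825 m from the base axis. Payload 7 kg.
Tool frame: the origin (TCP) lies on the centre line of the jaws, within the pads' length; the fingertips stand 14 mm ahead of it and the grasp point (between the pads) lies 5 mm behind it; z points along the fingers, x is the direction in which the jaws open and shut, and the axes are right-handed (so a half turn about z gives the same grasp; the last joint's range is limited). The gripper opens to 88 mm and grips with 3 to 60 N. Pads are 19 mm wide; open, the fingers measure 130 mm over their backs; the gripper's body (78 mm by 193 mm) begins 47 mm behind the grasp point.
Start: joints at [82.97, 20.546, 0.682, 0, -70.136, -16.507], TCP at [0.27, 0.619, 0.241] pointing down, gripper open.
Joint ranges: [-176.03, 176.03], [-82.01, 121.73], [-58.28, 71.71], [-173.87, 95.51], [-174.79, -0.11], [-173.66, 173.66]. Speed limits (degrees/s): [136.94, 136.94, 172.46, 180, 180, 180].

## Interface

Orientations are given as [roll, pitch, yaw] about the fixed x, y, z axes, in that order (R = Rz(yaw) Ry(pitch) Rx(roll)).
In Python, from plant import * gives the robot as it stands.
- The arm moves only by the shell command python3 -m handwheel 'ROWS' [OPENING]. ROWS is JSON, a list of rows, each a list of 2 entries, a list of its own where there are three numbers: the shift along the tool's x, y, z each as a share of 0.2 m, from -1 to 1, then the turn, a rotation vector about the tool's x, y, z each as a share of 360 degrees, from -1 to 1. In form: [[[tx, ty, tz], [ax, ay, az]], ...]. A call has 1 to 5 rows; each row is the pose to reach, as a shift and turn from the pose commanded when the call began, along the tool's axes at that moment, turning the shorter way round; what a row does not reach only later rows make up. A row lasts 1/12 s, in which the tool goes at most 41.7 mm and 7.16 degrees, less where a joint would pass 70% of its speed; a pose out of reach is approached as far as the arm can. A call with a number of a shift or a turn outside -1 to 1 is refused whole. A call with a gripper value outside its range is refused whole. OPENING is the closure, from -1 (fully open) to 1 (shut), set as the call begins (- or left out, the last holds). The fingers move at their own pace and stop on an object; the grip force is fixed at half the most. Time passes only in rows, so rows that repeat a pose let the fingers close. It gives the time, the measured TCP pose, the force and the opening at its end, in the units of the state.
- get_obs(): the state, without advancing time (a new reading comes with each control period).
- snapshot(name): name is "scene" or "top" or "wrist"; returns a dict with "color" (400x640x3 uint8, red, green, blue), "z_map" (400x640 float32, m along the optical axis (not along the pixel's ray), 0 where there is no reading), "intrinsics" (3x3 intrinsics, pixels), "rvec" (rotation vector, rad) and "tvec" (3), from world to camera coordinates, as OpenCV has them. Camera axes: x right, y down, z forward; pixel columns grow to the right and rows downward; lengths in m; the calibration is good to about 2 mm. A picture is of the moment at which its call begins.
- close_job(): hands the job in, once; it reports no verdict.
The state is a dict: "clock": time; "joint_pos": joint angles; "qvel": joint speeds; "tau": joint torques, N m; "tool_pos": TCP position; "orientation": TCP orientation; "force": force on the tool from outside, world axes, zero at the start; "moment": the same for the moment, N m; "opening": finger opening in m.
Only numpy, scipy, OpenCV 4.12 (cv2) and the standard library are available. Lean on these libraries where they do the work, as an engineer would, in place of code of your own. Each camera call takes 0.05 s, during which the arm holds its last target. There are 200 camera calls.

## Working session

There is one attempt and no reset: what is moved stays moved. The work goes in short steps, Python scripts to look and compute and a shell command to move; the robot and the scene stay as the last step left them, time stands still between calls to the robot, and variables do not carry over. Pictures are saved under pics/ and viewed, about 8 in all and at most 12, crops included, and the job is handed in when it is done.

```bash
ls; mkdir -p pics; python3 - <<'E'
from plant import *
import cv2,pickle
print(get_obs())
for n in ["scene","top"]:
    s=snapshot(n); pickle.dump(s,open(n+".pkl","wb"))
    cv2.imwrite(f"pics/{n}0.png",s["color"][:,:,::-1])
    R=cv2.Rodrigues(s["rvec"])[0]; print(n,-R.T@s["tvec"],R[2])
E
```

```text
pics
{'clock': 0.0, 'joint_pos': array([ 8.29714144e+01,  2.05935461e+01,  6.33701293e-01, -2.13529455e-02,
       -7.01366844e+01, -1.65085020e+01]), 'qvel': array([ 0.06083831, -0.12466266, -0.05015259, -0.03301564,  0.10769635,
       -0.00479937]), 'tau': array([ 6.22399966e-04, -5.82716167e+01,  2.93058211e+01,  6.99704155e+00,
        7.15020869e-03, -1.42699992e-04]), 'tool_pos': array([0.26936751, 0.61840546, 0.23959442]), 'orientation': array([-1.79991813e+02, -9.82543462e-02, -1.13544367e+02]), 'force': array([-0.06202361, -0.46651709,  0.21414265]), 'moment': array([0.01337872, 0.00558328, 0.00933442]), 'opening': 0.08796202097552841}
scene [-0.37247882 -0.61952952  0.65312062] [ 0.77432848  0.47048323 -0.42315592]
top [0.07121994 0.15959844 1.22787847] [ 0.40084249 -0.18552279 -0.89716586]
```

View pics/scene0.png

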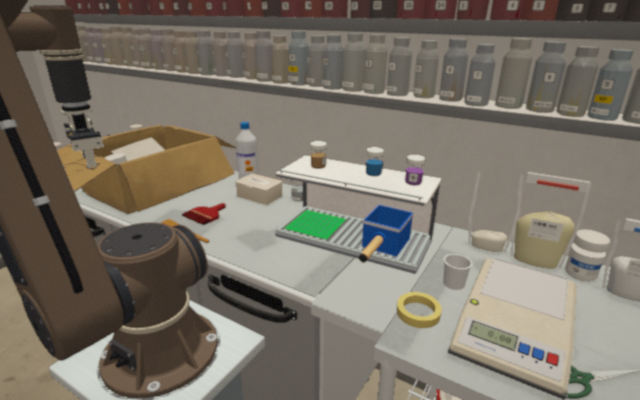

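View pics/top0.png

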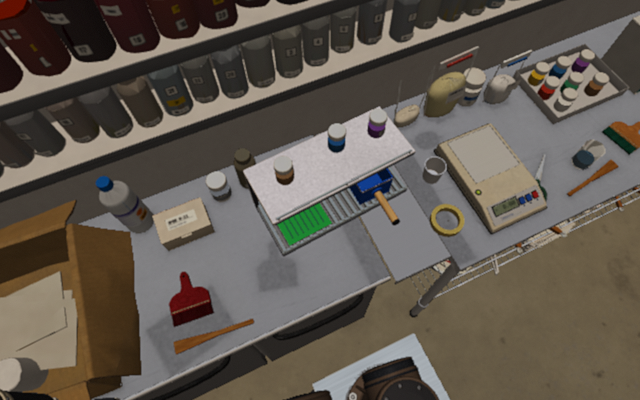

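The dipper is at the right end, tub around (388,230) in scene, with its handle toward the robot. The pad is at the left end, around (315,225) in scene and (303,224) in top. Next I'll measure the pad, shelf, handle and tub.

```bash
cat > h.py <<'E'
import numpy as np,cv2,pickle
def pts(s):
    R=cv2.Rodrigues(s["rvec"])[0];z=s["z_map"].astype(float);v,u=np.mgrid[:400,:640]
    r=np.stack([u,v,np.ones_like(u)],-1)@np.linalg.inv(s["intrinsics"]).T
    return (r*z[...,None]-np.ravel(s["tvec"]))@R
def ray(s,uv,h):
    R=cv2.Rodrigues(s["rvec"])[0];K=np.linalg.inv(s["intrinsics"]);c=-R.T@np.ravel(s["tvec"])
    uv=np.atleast_2d(uv);d=np.c_[uv,np.ones(len(uv))]@K.T@R
    return c+d*((h-c[2])/d[:,2])[:,None]
def masks(s):
    h=cv2.cvtColor(s["color"],cv2.COLOR_RGB2HSV);H,S,V=[h[...,i].astype(int) for i in range(3)]
    return dict(green=(H>50)&(H<75)&(S>150),blue=(H>105)&(H<125)&(S>150),wood=(H>8)&(H<25)&(S>90)&(V>90))
E
python3 - <<'E'
from h import *
np.set_printoptions(precision=4,suppress=True)
for n in ["scene","top"]:
    s=pickle.load(open(n+".pkl","rb"));P=pts(s);M=masks(s)
    g=M["green"]&(abs(P[...,2]-.034)<.012)
    rect=cv2.minAreaRect((P[g][:,:2]*1000).astype(np.float32));print(n,"green",g.sum(),np.median(P[g],0),rect)
    g=M["blue"]&(P[...,2]<.15)&(P[...,2]>.02); print("blue",g.sum(),P[g].min(0),P[g].max(0))
    q=P[g&(P[...,2]>.11)]; 
    if len(q)>20: print(" rim",len(q),cv2.minAreaRect((q[:,:2]*1000).astype(np.float32)))
    g=M["wood"]&(P[...,2]>.06)&(P[...,2]<.1)&(P[...,0]>.3)&(P[...,1]<.3);q=P[g];print("wood",len(q),np.median(q,0),q.min(0),q.max(0))
    d=np.linalg.svd(q[:,:2]-q[:,:2].mean(0),full_matrices=False)[2][0];print(" dir yaw",np.degrees(np.arctan(d[1]/d[0])),q.mean(0))
    g=abs(P[...,2]-.214)<.006
    g&=(P[...,0]>.4)&(P[...,0]<1.1)&(abs(P[...,1])<.5);k,l,st,_=cv2.connectedComponentsWithStats(g.astype(np.uint8));b=1+st[1:,4].argmax();q=P[l==b];r=cv2.minAreaRect((q[:,:2]*1000).astype(np.float32));print("shelf",len(q),q[:,2].mean(),r)
E
```

```text
scene green 939 [ 0.5989 -0.0094  0.0336] ((603.761474609375, -5.693023681640625), (147.40003967285156, 147.4900665283203), 4.752873420715332)
blue 1554 [ 0.3389 -0.7835  0.0328] [ 0.7746 -0.1887  0.1207]
 rim 120 ((622.3367309570312, -244.56295776367188), (119.38116455078125, 107.60614776611328), 1.8092899322509766)
wood 191 [ 0.4969 -0.2547  0.0839] [ 0.4426 -0.2624  0.0674] [ 0.5545 -0.2402  0.0881]
 dir yaw 2.2785664210698884 [ 0.498  -0.2536  0.0825]
shelf 3157 0.21334922010460078 ((641.7373657226562, -125.25247192382812), (196.85992431640625, 461.5169372558594), 5.222151756286621)
top green 1165 [ 0.5728 -0.0094  0.0348] ((615.341064453125, -533.0458984375), (83.87359619140625, 1199.62109375), 4.59030294418335)
blue 752 [ 0.3407 -1.1268  0.0242] [0.8995 0.5157 0.1336]
 rim 78 ((713.684326171875, 113.90335083007812), (882.3577270507812, 73.64264678955078), 69.95292663574219)
wood 240 [ 0.5009 -0.2476  0.0856] [ 0.4463 -0.2611  0.069 ] [ 0.5547 -0.2379  0.0916]
 dir yaw 2.0648101966930223 [ 0.5004 -0.248   0.0846]
shelf 7707 0.21448570595487326 ((644.634033203125, -129.3389434814453), (196.0692901611328, 461.27813720703125), 4.997352123260498)
```

```bash
cat >> h.py <<'E'
from scipy.spatial.transform import Rotation as Ro
R0=np.array([[0,1,0],[1,0,0],[0,0,-1.]])
def pose(G,phi,yaw,t=15,back=0):
    "TCP pose with grasp point at G (back: retreat along tool z), rolled phi about the handle, tilted t"
    R=Ro.from_euler('z',yaw,degrees=True)*Ro.from_euler('x',phi,degrees=True)*Ro.from_euler('y',-t,degrees=True)*Ro.from_matrix(R0)
    return np.array(G)+R.apply([0,0,.005-back]),R
def plan(targets,start=None):
    if start is None:
        from plant import get_obs
        o=get_obs();start=(o["tool_pos"],Ro.from_euler('xyz',o["orientation"],degrees=True))
    p,R=start
    for P,Q in targets:
        rv=(R.inv()*Q).as_rotvec();n=max(1,int(np.ceil(max(np.linalg.norm(P-p)/.195,np.degrees(np.linalg.norm(rv))/34))))
        p0,Rs=p,R
        for i in range(1,n+1):
            Pi=p0+(P-p0)*i/n;Qi=Rs*Ro.from_rotvec(rv*i/n)
            s=np.round(R.inv().apply(Pi-p)/.2,3);a=np.round((R.inv()*Qi).as_rotvec()/(2*np.pi),4)
            k=max(np.linalg.norm(s)*.2/.0417,np.linalg.norm(a)*360/7.16)
            print([s.tolist(),a.tolist()],"rows %.1f"%k,"->",np.round(Pi,3))
            p=p+R.apply(s*.2);R=R*Ro.from_rotvec(a*2*np.pi)
    return p,R
E
python3 - <<'E'
from h import *
np.set_printoptions(precision=4,suppress=True)
s=pickle.load(open("top.pkl","rb"));print(ray(s,[[447,220]],.024),ray(s,[[433,168]],.05))
d=lambda y:Ro.from_euler('xyz',[180,0,y],degrees=True)
G=[.497,-.2508,.075]
plan([(np.array([.42,.42,.35]),d(-150)),(np.array([.5,.1,.36]),d(-200)),(np.array([.46,-.12,.36]),d(-250)),
 pose(G,-45,2,back=.13),pose(G,-45,2,back=.05)])
E
```

```text
[[ 0.3979 -0.4202  0.024 ]] [[ 0.5686 -0.4664  0.05  ]]
[[0.305, -0.543, -0.275], [-0.0, -0.0001, 0.0506]] rows 3.3 -> [0.345 0.519 0.295]
[[0.119, -0.612, -0.275], [-0.0001, -0.0001, 0.0507]] rows 3.3 -> [0.42 0.42 0.35]
[[0.227, -0.793, -0.025], [0.0, -0.0, 0.0694]] rows 4.0 -> [0.46  0.26  0.355]
[[-0.129, -0.814, -0.025], [0.0, -0.0, 0.0695]] rows 4.0 -> [0.5  0.1  0.36]
[[-0.094, -0.551, -0.0], [-0.0, -0.0, 0.0694]] rows 3.5 -> [ 0.48 -0.01  0.36]
[[-0.319, -0.46, -0.0], [-0.0, -0.0, 0.0695]] rows 3.5 -> [ 0.46 -0.12  0.36]
[[-0.111, -0.036, 0.499], [-0.0098, -0.0645, 0.0154]] rows 3.4 -> [ 0.461 -0.143  0.26 ]
[[0.09, -0.066, 0.5], [-0.0098, -0.0646, 0.0154]] rows 3.4 -> [ 0.462 -0.167  0.16 ]
[[-0.0, 0.001, 0.4], [-0.0, 0.0, -0.0]] rows 1.9 -> [ 0.484 -0.22   0.106]
```

```bash

python3 -m handwheel '[[[0.305,-0.543,-0.275],[0,0,0.0506]],[[0.305,-0.543,-0.275],[0,0,0.0506]],[[0.305,-0.543,-0.275],[0,0,0.0506]],[[0.305,-0.543,-0.275],[0,0,0.0506]]]' -1
python3 -m handwheel '[[[0.119,-0.612,-0.275],[0,0,0.0507]],[[0.119,-0.612,-0.275],[0,0,0.0507]],[[0.119,-0.612,-0.275],[0,0,0.0507]],[[0.119,-0.612,-0.275],[0,0,0.0507]]]'
python3 -m handwheel '[[[0.227,-0.793,-0.025],[0,0,0.0694]],[[0.227,-0.793,-0.025],[0,0,0.0694]],[[0.227,-0.793,-0.025],[0,0,0.0694]],[[0.227,-0.793,-0.025],[0,0,0.0694]],[[0.227,-0.793,-0.025],[0,0,0.0694]]]'
python3 -m handwheel '[[[-0.129,-0.814,-0.025],[0,0,0.0695]],[[-0.129,-0.814,-0.025],[0,0,0.0695]],[[-0.129,-0.814,-0.025],[0,0,0.0695]],[[-0.129,-0.814,-0.025],[0,0,0.0695]],[[-0.129,-0.814,-0.025],[0,0,0.0695]]]'
python3 -m handwheel '[[[-0.094,-0.551,0],[0,0,0.0694]],[[-0.094,-0.551,0],[0,0,0.0694]],[[-0.094,-0.551,0],[0,0,0.0694]],[[-0.094,-0.551,0],[0,0,0.0694]]]'
python3 -m handwheel '[[[-0.319,-0.46,0],[0,0,0.0695]],[[-0.319,-0.46,0],[0,0,0.0695]],[[-0.319,-0.46,0],[0,0,0.0695]],[[-0.319,-0.46,0],[0,0,0.0695]],[[-0.319,-0.46,0],[0,0,0.0695]]]'
python3 - <<'E'
from h import *
from plant import *
print(get_obs()["joint_pos"])
G=[.497,-.2508,.075]
plan([pose(G,-45,2,back=.13),pose(G,-45,2,back=.05)])
E
```

```text
clock: 0.43
tool_pos: [0.3474, 0.5167, 0.2987]
orientation: [180.0, 0.2, -132.1]
force: [-0.0, -0.1, 1.2]
opening: 0.0878
clock: 0.77
tool_pos: [0.4228, 0.4172, 0.3538]
orientation: [180.0, 0.2, -150.4]
force: [-0.3, -0.6, 0.9]
opening: 0.0877
clock: 1.18
tool_pos: [0.4607, 0.2551, 0.3564]
orientation: [-180.0, 0.0, -175.4]
force: [-0.1, 0.8, 0.0]
opening: 0.0877
clock: 1.6
tool_pos: [0.5007, 0.0953, 0.3608]
orientation: [-179.9, 0.0, 159.6]
force: [0.2, 1.2, -1.2]
opening: 0.0874
clock: 1.93
tool_pos: [0.4788, -0.0132, 0.3607]
orientation: [-180.0, 0.0, 134.5]
force: [-0.3, 1.2, 0.2]
opening: 0.0875
clock: 2.35
tool_pos: [0.4597, -0.121, 0.3602]
orientation: [-180.0, -0.0, 109.7]
force: [0.5, -0.5, 0.1]
opening: 0.0874
[ 9.03526960e+00 -2.11667366e+00 -1.15111710e+01 -1.54245304e-02
 -8.06370444e+01 -7.93183442e+01]
[[-0.109, -0.033, 0.5], [-0.01, -0.0645, 0.015]] rows 3.4 -> [ 0.461 -0.144  0.26 ]
[[0.091, -0.065, 0.5], [-0.01, -0.0646, 0.0151]] rows 3.4 -> [ 0.462 -0.167  0.16 ]
[[0.0, 0.0, 0.4], [0.0, 0.0, -0.0]] rows 1.9 -> [ 0.484 -0.22   0.106]
```

```bash

python3 -m handwheel '[[[-0.109,-0.033,0.5],[-0.01,-0.0645,0.015]],[[-0.109,-0.033,0.5],[-0.01,-0.0645,0.015]],[[-0.109,-0.033,0.5],[-0.01,-0.0645,0.015]],[[-0.109,-0.033,0.5],[-0.01,-0.0645,0.015]],[[-0.109,-0.033,0.5],[-0.01,-0.0645,0.015]]]'
python3 -m handwheel '[[[0.091,-0.065,0.5],[-0.01,-0.0646,0.0151]],[[0.091,-0.065,0.5],[-0.01,-0.0646,0.0151]],[[0.091,-0.065,0.5],[-0.01,-0.0646,0.0151]],[[0.091,-0.065,0.5],[-0.01,-0.0646,0.0151]],[[0.091,-0.065,0.5],[-0.01,-0.0646,0.0151]]]'
python3 - <<'E'
from h import *
from plant import *
print(get_obs()["joint_pos"])
for n in["scene","wrist"]:
    s=snapshot(n);pickle.dump(s,open(n+"1.pkl","wb"));P=pts(s);M=masks(s)
    cv2.imwrite(f"pics/{n}1.png",s["color"][:,:,::-1])
    g=M["wood"]&(P[...,2]>.06)&(P[...,2]<.1)&(P[...,0]>.4)&(P[...,0]<.56)&(abs(P[...,1]+.25)<.04);q=P[g]
    if len(q)>20:
        d=np.linalg.svd(q[:,:2]-q[:,:2].mean(0),full_matrices=False)[2][0];print(n,len(q),np.degrees(np.arctan(d[1]/d[0])),q.mean(0),q.min(0),q.max(0))
G=[.497,-.2508,.075]
plan([pose(G,-45,2,back=.04),pose(G,-45,2)])
E
```

```text
clock: 2.77
tool_pos: [0.4585, -0.1422, 0.2572]
orientation: [175.4, 23.3, 103.9]
force: [-0.8, 0.2, -0.3]
opening: 0.0876
clock: 3.18
tool_pos: [0.5048, -0.1463, 0.1927]
orientation: [168.6, 44.5, 92.8]
force: [0.4, -0.8, -1.0]
opening: 0.0877
[  25.00067702    6.97676868  -58.11619647   62.92643162  -52.93215664
 -159.77454283]
scene 188 2.0781463554511435 [ 0.49749786 -0.25385748  0.08266481] [ 0.44301719 -0.26186651  0.07050719] [ 0.55424324 -0.24172707  0.08793478]
wrist 2679 2.2054768485181957 [ 0.49816688 -0.2455972   0.08084519] [ 0.4488959  -0.25912975  0.06790649] [ 0.556767   -0.23756853  0.08753803]
[[0.045, -0.223, 0.584], [-0.0084, -0.0024, 0.0014]] rows 3.0 -> [ 0.487 -0.227  0.099]
[[-0.0, -0.0, 0.2], [-0.0, -0.0, 0.0]] rows 1.0 -> [ 0.498 -0.254  0.072]
```

```bash
python3 -c "
import cv2,numpy as np
cv2.imwrite('pics/c1.png',np.hstack([cv2.imread('pics/scene1.png')[100:400,140:540],cv2.resize(cv2.imread('pics/wrist1.png'),(400,250),).__class__(np.vstack([cv2.resize(cv2.imread('pics/wrist1.png'),(400,250)),np.zeros((50,400,3),np.uint8)]).shape,np.uint8,np.vstack([cv2.resize(cv2.imread('pics/wrist1.png'),(400,250)),np.zeros((50,400,3),np.uint8)]).tobytes())]))"
```

```text
(no output)
```

View pics/c1.png

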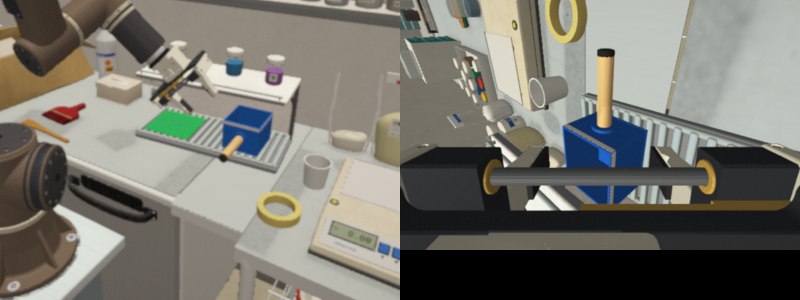

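The left lean runs into the j3 limit because the wrist is too close to the base. Both pictures show the dipper untouched, with the handle end at about (603,55) in the crop. I'll roll the other way instead, starting with a right lean and ending with a left lean further left.

```bash
python3 - <<'E'
from h import *
G=np.array([.497,-.2508,.075])
plan([pose([.46,-.22,.30],0,2,5),pose(G,50,2,5,back=.15),pose(G,50,2,5,back=.06)])
E
```

```text
[[-0.304, -0.104, -0.08], [0.0088, 0.0607, 0.01]] rows 3.1 -> [ 0.482 -0.183  0.244]
[[-0.26, -0.094, -0.184], [0.0088, 0.0607, 0.01]] rows 3.1 -> [ 0.46  -0.22   0.295]
[[-0.357, 0.029, 0.322], [0.0, 0.0692, 0.0061]] rows 3.5 -> [ 0.474 -0.291  0.231]
[[-0.458, 0.045, 0.142], [0.0, 0.0692, 0.006]] rows 3.5 -> [ 0.488 -0.362  0.168]
[[0.0, -0.0, 0.45], [0.0, -0.0, 0.0]] rows 2.2 -> [ 0.494 -0.293  0.11 ]
```

```bash

python3 -m handwheel '[[[-0.304,-0.104,-0.08],[0.0088,0.0607,0.01]],[[-0.304,-0.104,-0.08],[0.0088,0.0607,0.01]],[[-0.304,-0.104,-0.08],[0.0088,0.0607,0.01]],[[-0.304,-0.104,-0.08],[0.0088,0.0607,0.01]],[[-0.304,-0.104,-0.08],[0.0088,0.0607,0.01]]]' -0.4
python3 -m handwheel '[[[-0.26,-0.094,-0.184],[0.0088,0.0607,0.01]],[[-0.26,-0.094,-0.184],[0.0088,0.0607,0.01]],[[-0.26,-0.094,-0.184],[0.0088,0.0607,0.01]],[[-0.26,-0.094,-0.184],[0.0088,0.0607,0.01]],[[-0.26,-0.094,-0.184],[0.0088,0.0607,0.01]]]'
python3 -m handwheel '[[[-0.357,0.029,0.322],[0,0.0692,0.006]],[[-0.357,0.029,0.322],[0,0.0692,0.006]],[[-0.357,0.029,0.322],[0,0.0692,0.006]],[[-0.357,0.029,0.322],[0,0.0692,0.006]],[[-0.357,0.029,0.322],[0,0.0692,0.006]]]'
python3 -m handwheel '[[[-0.458,0.045,0.142],[0,0.0692,0.006]],[[-0.458,0.045,0.142],[0,0.0692,0.006]],[[-0.458,0.045,0.142],[0,0.0692,0.006]],[[-0.458,0.045,0.142],[0,0.0692,0.006]],[[-0.458,0.045,0.142],[0,0.0692,0.006]]]'
python3 - <<'E'
from h import *
from plant import *
print(get_obs()["joint_pos"])
G=np.array([.497,-.2508,.075])
plan([pose(G,50,2,5,back=.06),pose(G,50,2,5)])
E
```

```text
clock: 3.7
tool_pos: [0.4818, -0.184, 0.2482]
orientation: [171.3, 21.4, 92.7]
force: [0.8, 0.6, 0.8]
opening: 0.063
clock: 4.12
tool_pos: [0.4596, -0.2226, 0.2975]
orientation: [174.5, -0.5, 91.7]
force: [0.6, -1.0, -0.3]
opening: 0.0616
clock: 4.53
tool_pos: [0.4707, -0.2943, 0.2272]
orientation: [175.1, -25.6, 91.6]
force: [0.5, 0.2, 0.8]
opening: 0.0614
clock: 4.95
tool_pos: [0.484, -0.3633, 0.1622]
orientation: [175.4, -50.7, 91.4]
force: [-0.1, 1.2, -0.5]
opening: 0.0616
[ -43.48018487   39.56850624   19.61263256  -38.44977294 -103.97510665
  -45.14862797]
[[0.021, 0.021, 0.439], [0.0003, -0.0017, -0.0012]] rows 2.1 -> [ 0.494 -0.293  0.11 ]
[[0.0, 0.0, 0.3], [0.0, -0.0, -0.0]] rows 1.4 -> [ 0.497 -0.247  0.072]
```

Reached. I'll approach in two stages and take a quick scene check before closing.

```bash

python3 -m handwheel '[[[0.01,0.01,0.15],[0,-0.001,-0.001]],[[0.021,0.021,0.3],[0,-0.0017,-0.0012]],[[0.021,0.021,0.439],[0,-0.0017,-0.0012]],[[0.021,0.021,0.439],[0,-0.0017,-0.0012]]]'
python3 - <<'E'
from h import *
from plant import *
G=np.array([.497,-.2508,.075])
plan([pose(G,50,2,5)])
s=snapshot("scene");w=snapshot("wrist")
a=s["color"][150:350,250:500];b=w["color"]
cv2.imwrite("pics/c2.png",np.hstack([cv2.resize(a,(400,320)),cv2.resize(b,(400,320))])[:,:,::-1])
E
```

```text
clock: 5.28
tool_pos: [0.4956, -0.2872, 0.1145]
orientation: [174.3, -49.5, 92.8]
force: [-0.1, 0.3, -0.7]
opening: 0.0612
[[-0.032, -0.01, 0.292], [0.0001, 0.0013, 0.0016]] rows 1.4 -> [ 0.497 -0.247  0.072]
```

View pics/c2.png

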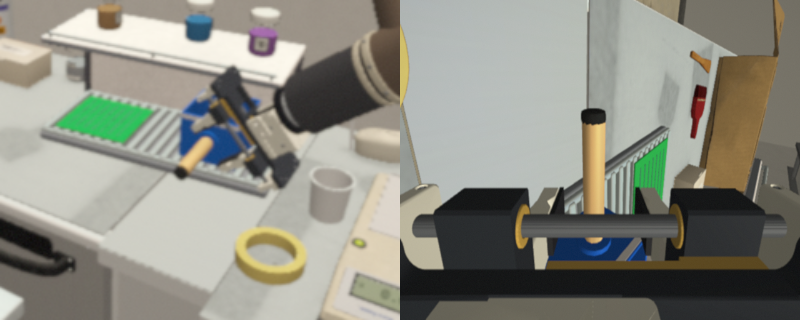

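The handle (x≈595 in the crop) lies between the fingers (560–640), and the gripper is clear of the cup, rack and shelf. Next I'll advance and close.

```bash

python3 -m handwheel '[[[-0.016,-0.005,0.1],[0,0.0013,0.0016]],[[-0.032,-0.01,0.2],[0,0.0013,0.0016]],[[-0.032,-0.01,0.292],[0,0.0013,0.0016]],[[-0.032,-0.01,0.292],[0,0.0013,0.0016]]]'
python3 -m handwheel '[[[0,0,0],[0,0,0]],[[0,0,0],[0,0,0]],[[0,0,0],[0,0,0]],[[0,0,0],[0,0,0]],[[0,0,0],[0,0,0]]]' 1
python3 -m handwheel '[[[0,0,0],[0,0,0]],[[0,0,0],[0,0,0]],[[0,0,0],[0,0,0]]]'
python3 - <<'E'
from h import *
G=np.array([.497,-.2508,.075])
plan([pose(G+[0,0,.02],50,2,5),pose(G+[-.003,0.005,.042],50,3,5),
 pose([.489,-.235,.117],30,4,5),pose([.487,-.215,.117],10,5,5),pose([.485,-.19,.117],-10,5,5),pose([.484,-.14,.117],-25,5,5),pose([.482,-.09,.117],-40,5,5)])
E
```

```text
clock: 5.72
tool_pos: [0.4976, -0.2505, 0.0724]
orientation: [174.8, -50.0, 91.9]
force: [-0.6, 0.2, -0.9]
opening: 0.0613
clock: 6.13
tool_pos: [0.498, -0.2536, 0.0733]
orientation: [174.7, -50.0, 91.9]
force: [-0.0, 0.4, -0.0]
opening: 0.0334
clock: 6.38
tool_pos: [0.4972, -0.2527, 0.0737]
orientation: [174.8, -50.1, 91.9]
force: [-2.8, 1.1, 6.9]
opening: 0.023
[[0.088, 0.005, -0.036], [0.0007, -0.0003, -0.0001]] rows 0.5 -> [ 0.497 -0.247  0.092]
[[0.101, -0.01, -0.052], [0.0021, 0.0002, -0.0018]] rows 0.5 -> [ 0.494 -0.242  0.114]
[[0.027, -0.026, 0.039], [0.0018, -0.0552, -0.007]] rows 2.8 -> [ 0.489 -0.232  0.113]
[[0.078, -0.007, 0.048], [0.001, -0.0551, -0.0075]] rows 2.8 -> [ 0.487 -0.214  0.112]
[[0.115, -0.001, 0.02], [-0.0, -0.0553, -0.0048]] rows 2.8 -> [ 0.486 -0.191  0.112]
[[0.239, 0.021, -0.042], [-0.0, -0.0415, -0.0036]] rows 2.1 -> [ 0.485 -0.142  0.112]
[[0.221, 0.021, -0.105], [-0.0, -0.0415, -0.0037]] rows 2.1 -> [ 0.483 -0.093  0.113]
```

```bash

python3 -m handwheel '[[[0.02,0,-0.01],[0,0,0]],[[0.04,0,-0.02],[0,0,0]],[[0.06,0,-0.03],[0,0,0]],[[0.088,0.005,-0.036],[0.0007,0,0]],[[0.088,0.005,-0.036],[0.0007,0,0]]]'
python3 -m handwheel '[[[0.03,0,-0.015],[0.001,0,-0.001]],[[0.06,0,-0.03],[0.002,0,-0.002]],[[0.101,-0.01,-0.052],[0.002,0,-0.002]],[[0.101,-0.01,-0.052],[0.002,0,-0.002]]]'
python3 - <<'E'
from h import *
from plant import *
s=snapshot("scene");P=pts(s);M=masks(s)
g=M["wood"]&(P[...,0]>.4)&(P[...,0]<.56)&(abs(P[...,1]+.25)<.06)&(P[...,2]>.04);q=P[g]
d=np.linalg.svd(q-q.mean(0),full_matrices=False)[2][0];d*=np.sign(d[0]);print(len(q),q.mean(0),d,q.min(0),q.max(0))
g=M["blue"]&(P[...,0]>.5)&(P[...,0]<.72)&(abs(P[...,1]+.25)<.1)&(P[...,2]<.19)&(P[...,2]>.02);q=P[g];print(len(q),np.percentile(q,[1,99],axis=0))
cv2.imwrite("pics/c3.png",cv2.resize(s["color"][130:330,270:520],(750,600))[:,:,::-1])
E
```

```text
clock: 6.8
tool_pos: [0.4985, -0.2471, 0.0919]
orientation: [175.0, -50.0, 92.0]
force: [-0.2, -0.5, -3.4]
opening: 0.0233
clock: 7.13
tool_pos: [0.4952, -0.2422, 0.115]
orientation: [174.7, -49.9, 93.2]
force: [0.4, -0.5, -1.7]
opening: 0.023
208 [ 0.48073706 -0.26684689  0.15627621] [ 0.12291823  0.28629309 -0.95022491] [ 0.40976506 -0.30966373  0.10332139] [ 0.54283832 -0.23393058  0.65529686]
231 [[ 0.54051497 -0.26406277  0.06397548]
 [ 0.68439188 -0.15837622  0.13775612]]
```

View pics/c3.png

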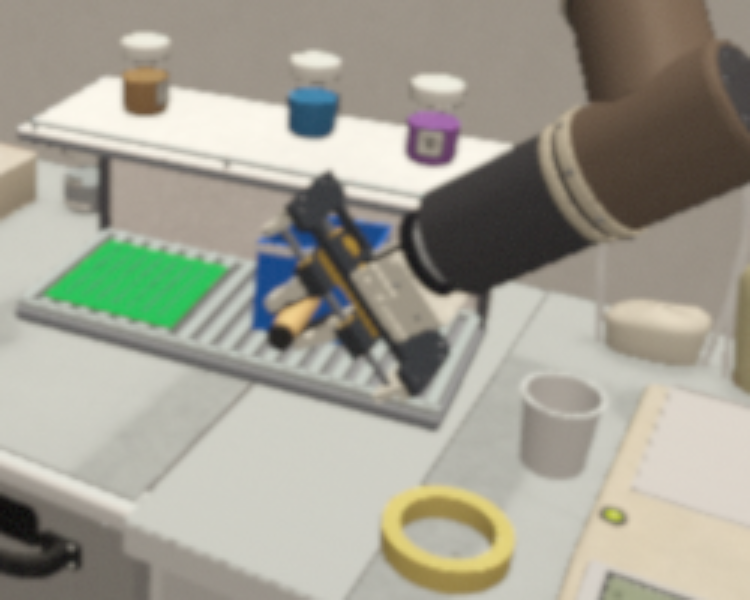

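Lifted and clear, with the tub roughly level. Next I'll roll in steps while moving left.

```bash

python3 -m handwheel '[[[0.005,-0.005,0.008],[0,-0.011,-0.0014]],[[0.011,-0.01,0.016],[0.001,-0.022,-0.0028]],[[0.016,-0.016,0.023],[0.001,-0.033,-0.0042]],[[0.022,-0.021,0.031],[0.002,-0.044,-0.0056]],[[0.027,-0.026,0.039],[0.0018,-0.0552,-0.007]]]'
python3 -m handwheel '[[[0.016,-0.001,0.01],[0,-0.011,-0.0015]],[[0.031,-0.003,0.019],[0,-0.022,-0.003]],[[0.047,-0.004,0.029],[0.001,-0.033,-0.0045]],[[0.062,-0.006,0.038],[0.001,-0.044,-0.006]],[[0.078,-0.007,0.048],[0.001,-0.0551,-0.0075]]]'
python3 - <<'E'
from h import *
from plant import *
o=get_obs();print(o["tool_pos"],o["force"],o["moment"])
s=snapshot("scene");P=pts(s);M=masks(s)
g=M["wood"]&(P[...,0]>.4)&(P[...,0]<.56)&(abs(P[...,1]+.22)<.06)&(P[...,2]>.04)&(P[...,2]<.14);q=P[g];print(len(q),q.min(0),q.max(0))
g=M["blue"]&(P[...,0]>.5)&(P[...,0]<.72)&(abs(P[...,1]+.23)<.1)&(P[...,2]<.2)&(P[...,2]>.02);q=P[g];print(len(q),q.min(0),q.max(0))
cv2.imwrite("pics/c4.png",cv2.resize(s["color"][150:300,290:490],(800,600))[:,:,::-1])
plan([pose([.485,-.19,.117],-10,5,5),pose([.484,-.14,.117],-25,5,5),pose([.482,-.09,.117],-40,5,5)])
E
```

```text
clock: 7.6
tool_pos: [0.4894, -0.2319, 0.1128]
orientation: [174.9, -29.9, 94.1]
force: [-3.1, 1.4, 3.3]
opening: 0.0238
clock: 8.02
tool_pos: [0.4883, -0.2136, 0.1122]
orientation: [174.8, -9.8, 95.0]
force: [-2.6, 1.0, 1.7]
opening: 0.0241
[ 0.4882897  -0.21356665  0.11223107] [-2.64636052  0.98986602  1.65440512] [0.42451962 0.58132448 0.60510436]
130 [ 0.43394768 -0.2312612   0.10466692] [ 0.52973974 -0.19836688  0.13933819]
99 [ 0.53824794 -0.2594167   0.04472301] [ 0.6745256  -0.14258356  0.1321103 ]
[[0.105, -0.003, 0.019], [0.0006, -0.0542, -0.0046]] rows 2.7 -> [ 0.486 -0.191  0.112]
[[0.239, 0.02, -0.042], [-0.0, -0.0415, -0.0037]] rows 2.1 -> [ 0.485 -0.142  0.112]
[[0.22, 0.021, -0.105], [-0.0, -0.0415, -0.0036]] rows 2.1 -> [ 0.483 -0.093  0.113]
```

View pics/c4.png

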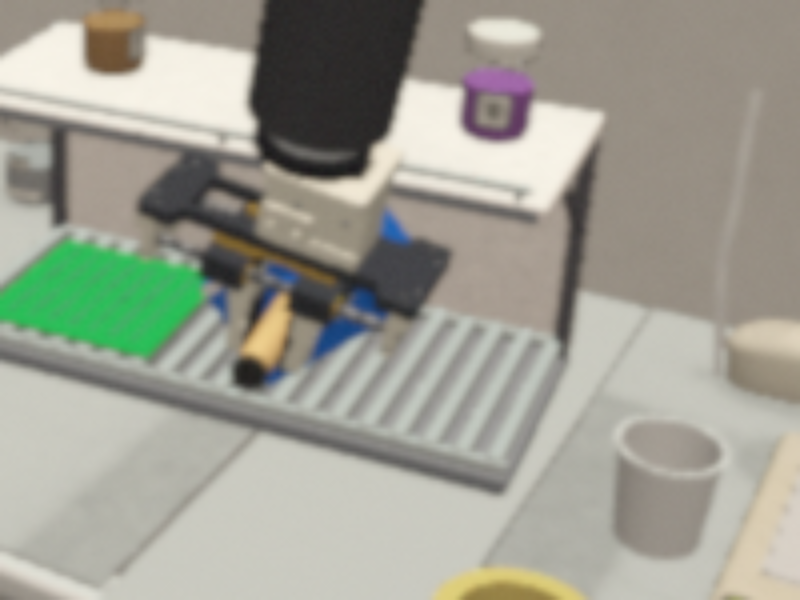

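The handle looks pitched, and the upward force suggests the far edge has sagged onto the rack. I'll measure the handle's tilt.

```bash
cat >> h.py <<'E'
def axis(s,y0,zr=(.05,.16),xr=(.4,.56)):
    "handle axis from its visible surface: per-x slice top points, fit line; returns slope and height/y of top line"
    P=pts(s);m=masks(s)["wood"]&(P[...,0]>xr[0])&(P[...,0]<xr[1])&(abs(P[...,1]-y0)<.06)&(P[...,2]>zr[0])&(P[...,2]<zr[1])
    k,l,st,_=cv2.connectedComponentsWithStats(m.astype(np.uint8))
    if k<2: return print("no wood")
    q=P[l==1+st[1:,4].argmax()];q=q[np.abs(q[:,2]-np.median(q[:,2]))<.03]
    d=np.linalg.svd(q-q.mean(0),full_matrices=False)[2][0];d*=np.sign(d[0])
    print("axis n%d pitch_down %.1f yaw %.1f mean"%(len(q),np.degrees(np.arcsin(-d[2])),np.degrees(np.arctan2(d[1],d[0]))),q.mean(0).round(4),"x",q[:,0].min().round(3),q[:,0].max().round(3))
E
python3 - <<'E'
from h import *
from plant import *
axis(pickle.load(open("scene1.pkl","rb")),-.25);axis(pickle.load(open("wrist1.pkl","rb")),-.25)
for n in["scene","top","wrist"]:
    s=snapshot(n);print(n);axis(s,-.215)
    P=pts(s);M=masks(s);g=M["blue"]&(P[...,0]>.5)&(P[...,0]<.72)&(abs(P[...,1]+.21)<.1)&(P[...,2]<.2)&(P[...,2]>.02);q=P[g];print(len(q),np.percentile(q,[1,99],axis=0).round(3).tolist() if len(q) else "")
print(get_obs()["force"])
E
```

```text
axis n188 pitch_down 0.3 yaw 2.1 mean [ 0.4975 -0.2539  0.0827] x 0.443 0.554
axis n2679 pitch_down 0.1 yaw 2.2 mean [ 0.4982 -0.2456  0.0808] x 0.449 0.557
scene
axis n127 pitch_down 2.6 yaw 14.9 mean [ 0.4716 -0.2156  0.1218] x 0.429 0.524
110 [[0.543, -0.253, 0.047], [0.674, -0.144, 0.135]]
top
no wood
145 [[0.54, -0.17, 0.029], [0.618, -0.125, 0.12]]
wrist
axis n4165 pitch_down 5.1 yaw 11.2 mean [ 0.4619 -0.2182  0.1208] x 0.44 0.489
306 [[0.547, -0.225, 0.06], [0.555, -0.18, 0.09]]
[-1.80683245  0.75350082  0.87588724]
```

```bash
python3 - <<'E'
from h import *
plan([pose([.4865,-.205,.121],6,5,11),pose([.485,-.16,.119],-12,5,12.5),pose([.483,-.1,.118],-27,5,14),pose([.481,-.03,.117],-40,5,14)])
E
```

```text
[[0.046, 0.004, -0.013], [-0.0165, -0.0111, -0.0013]] rows 1.0 -> [ 0.487 -0.204  0.116]
[[0.215, 0.006, 0.034], [-0.0042, -0.0489, -0.0102]] rows 2.5 -> [ 0.486 -0.161  0.114]
[[0.288, 0.029, -0.054], [-0.0041, -0.0406, -0.0096]] rows 2.1 -> [ 0.484 -0.102  0.114]
[[0.308, 0.058, -0.145], [0.0, -0.035, -0.0087]] rows 1.8 -> [ 0.482 -0.033  0.113]
```

```bash

python3 -m handwheel '[[[0.023,0.002,-0.007],[-0.008,-0.0055,-0.0006]],[[0.046,0.004,-0.013],[-0.0165,-0.0111,-0.0013]]]'
python3 -m handwheel '[[[0.054,0.001,0.008],[-0.001,-0.012,-0.0025]],[[0.107,0.003,0.017],[-0.002,-0.024,-0.005]],[[0.161,0.005,0.025],[-0.003,-0.036,-0.0075]],[[0.215,0.006,0.034],[-0.0042,-0.0489,-0.0102]]]'
python3 -m handwheel '[[[0.072,0.007,-0.013],[-0.001,-0.01,-0.0024]],[[0.144,0.015,-0.027],[-0.002,-0.02,-0.0048]],[[0.216,0.022,-0.04],[-0.003,-0.03,-0.0072]],[[0.288,0.029,-0.054],[-0.0041,-0.0406,-0.0096]]]'
python3 -m handwheel '[[[0.062,0.012,-0.029],[0,-0.007,-0.0017]],[[0.123,0.023,-0.058],[0,-0.014,-0.0035]],[[0.185,0.035,-0.087],[0,-0.021,-0.0052]],[[0.246,0.046,-0.116],[0,-0.028,-0.007]],[[0.308,0.058,-0.145],[0,-0.035,-0.0087]]]'
python3 - <<'E'
from h import *
from plant import *
o=get_obs();print(o["joint_pos"].round(1),o["force"].round(1))
for n in["scene","wrist","top"]:
    s=snapshot(n);print(n);axis(s,-.035)
    P=pts(s);M=masks(s);g=M["blue"]&(P[...,0]>.5)&(P[...,0]<.72)&(abs(P[...,1]+.03)<.1)&(P[...,2]<.2)&(P[...,2]>.036);q=P[g];print(len(q),np.percentile(q,[1,99],axis=0).round(3).tolist() if len(q) else "")
    if n=="scene":cv2.imwrite("pics/c5.png",cv2.resize(s["color"][150:300,250:450],(800,600))[:,:,::-1])
E
```

```text
clock: 8.38
tool_pos: [0.4891, -0.2067, 0.1151]
orientation: [168.9, -5.9, 94.7]
force: [0.7, 1.5, -2.1]
opening: 0.0233
clock: 8.72
tool_pos: [0.4862, -0.1783, 0.1151]
orientation: [168.2, 9.3, 94.4]
force: [-1.4, -3.4, -0.8]
opening: 0.0234
clock: 9.05
tool_pos: [0.5, -0.1176, 0.1338]
orientation: [167.9, 23.9, 94.5]
force: [2.1, 0.2, -2.2]
opening: 0.0235
clock: 9.47
tool_pos: [0.4989, -0.0481, 0.1362]
orientation: [168.6, 36.8, 95.2]
force: [0.1, 0.5, -3.1]
opening: 0.0229
[  35.4    9.8  -58.1   55.9  -47.1 -164.6] [ 0.1  0.5 -3.1]
scene
axis n87 pitch_down 22.5 yaw 3.1 mean [ 0.473  -0.0501  0.1452] x 0.448 0.501
1277 [[0.546, -0.11, 0.05], [0.669, -0.027, 0.17]]
wrist
axis n2959 pitch_down 15.8 yaw -6.9 mean [ 0.4728 -0.0392  0.1477] x 0.454 0.501
481 [[0.502, -0.071, 0.102], [0.566, -0.024, 0.152]]
top
axis n15 pitch_down -13.3 yaw -84.7 mean [ 0.4561 -0.0439  0.1554] x 0.452 0.462
57 [[0.557, -0.064, 0.117], [0.569, -0.027, 0.144]]
```

View pics/c5.png

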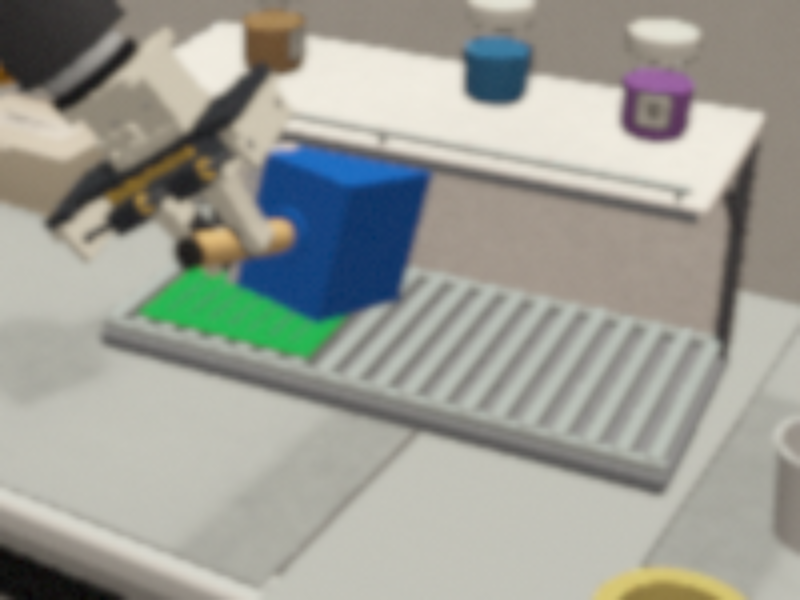

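The j3 limit stopped the pose short and the tub has sagged about 16° nose-down in the grip. It is still over the rack, with its lowest point around 0.05 m and its top at 0.17 m. Going further left and down eases the limit, so I'll set it on its side there. Contact will level it.

```bash
python3 - <<'E'
from h import *
plan([pose([.489,-.012,.128],-40,5,10),pose([.483,-.012,.105],-40,5,12)])
E
```

```text
[[0.165, -0.018, -0.058], [0.0044, -0.0092, -0.0006]] rows 0.8 -> [ 0.49  -0.015  0.124]
[[0.076, -0.044, 0.08], [-0.0056, 0.0, -0.0]] rows 0.6 -> [ 0.484 -0.015  0.101]
```

```bash

python3 -m handwheel '[[[0.055,-0.006,-0.019],[0.001,-0.003,0]],[[0.11,-0.012,-0.039],[0.003,-0.006,0]],[[0.165,-0.018,-0.058],[0.0044,-0.0092,-0.0006]],[[0.165,-0.018,-0.058],[0.0044,-0.0092,-0.0006]]]'
python3 - <<'E'
from h import *
from plant import *
print(get_obs()["joint_pos"].round(1))
for n in["scene","wrist"]:
    s=snapshot(n);axis(s,-.015,zr=(.05,.18))
    P=pts(s);M=masks(s);g=M["blue"]&(P[...,0]>.5)&(P[...,0]<.72)&(abs(P[...,1]+.02)<.1)&(P[...,2]<.2)&(P[...,2]>.036);q=P[g];print(len(q),np.percentile(q,[1,99],axis=0).round(3).tolist() if len(q) else "")
plan([pose([.483,-.012,.105],-40,5,12),pose([.481,-.012,.089],-40,5,12)])
E
```

```text
clock: 9.95
tool_pos: [0.49, -0.016, 0.125]
orientation: [169.9, 40.1, 94.7]
force: [-3.0, -0.4, 3.2]
opening: 0.0232
[  42.4   13.7  -56.2   51.   -51.6 -167.8]
axis n89 pitch_down 21.3 yaw -6.2 mean [ 0.4632 -0.0177  0.1331] x 0.438 0.49
1278 [[0.539, -0.083, 0.048], [0.661, 0.002, 0.163]]
axis n3080 pitch_down 11.6 yaw -11.2 mean [ 0.4632 -0.0083  0.1357] x 0.443 0.491
442 [[0.545, -0.044, 0.086], [0.553, -0.007, 0.127]]
[[0.085, -0.04, 0.079], [-0.0056, 0.0001, -0.0005]] rows 0.6 -> [ 0.484 -0.015  0.101]
[[0.052, -0.023, 0.057], [-0.0, -0.0, 0.0]] rows 0.4 -> [ 0.482 -0.015  0.085]
```

```bash

python3 -m handwheel '[[[0.02,-0.01,0.02],[-0.001,0,0]],[[0.043,-0.02,0.04],[-0.003,0,0]],[[0.064,-0.03,0.06],[-0.004,0,0]],[[0.085,-0.04,0.079],[-0.0056,0,0]]]'
python3 -m handwheel '[[[0.013,-0.006,0.014],[0,0,0]],[[0.026,-0.012,0.028],[0,0,0]],[[0.039,-0.017,0.043],[0,0,0]],[[0.052,-0.023,0.057],[0,0,0]],[[0.052,-0.023,0.057],[0,0,0]]]'
python3 - <<'E'
from h import *
from plant import *
print(get_obs()["joint_pos"].round(1),get_obs()["force"])
for n in["scene","wrist"]:
    s=snapshot(n);axis(s,-.015,zr=(.05,.18))
    P=pts(s);M=masks(s);g=M["blue"]&(P[...,0]>.5)&(P[...,0]<.72)&(abs(P[...,1]+.02)<.1)&(P[...,2]<.2)&(P[...,2]>.036);q=P[g];print(len(q),np.percentile(q,[1,99],axis=0).round(3).tolist() if len(q) else "")
    if n=="scene":cv2.imwrite("pics/c6.png",cv2.resize(s["color"][150:300,250:450],(800,600))[:,:,::-1])
E
```

```text
clock: 10.38
tool_pos: [0.4913, -0.0096, 0.1075]
orientation: [168.6, 40.0, 94.7]
force: [-4.7, -1.4, 5.5]
opening: 0.0243
clock: 10.8
tool_pos: [0.4931, -0.0049, 0.0942]
orientation: [169.2, 40.0, 94.9]
force: [-2.2, -2.4, 4.1]
opening: 0.0258
[  41.7   16.8  -58.2   56.2  -48.1 -173.6] [-2.23362819 -2.36692368  4.10107967]
axis n101 pitch_down 4.8 yaw -7.1 mean [ 0.4644 -0.0056  0.0992] x 0.438 0.492
1243 [[0.546, -0.076, 0.043], [0.66, 0.011, 0.147]]
axis n3758 pitch_down 0.8 yaw -12.6 mean [0.4652 0.0032 0.1012] x 0.442 0.5
578 [[0.55, -0.024, 0.052], [0.56, 0.005, 0.099]]
```

View pics/c6.png

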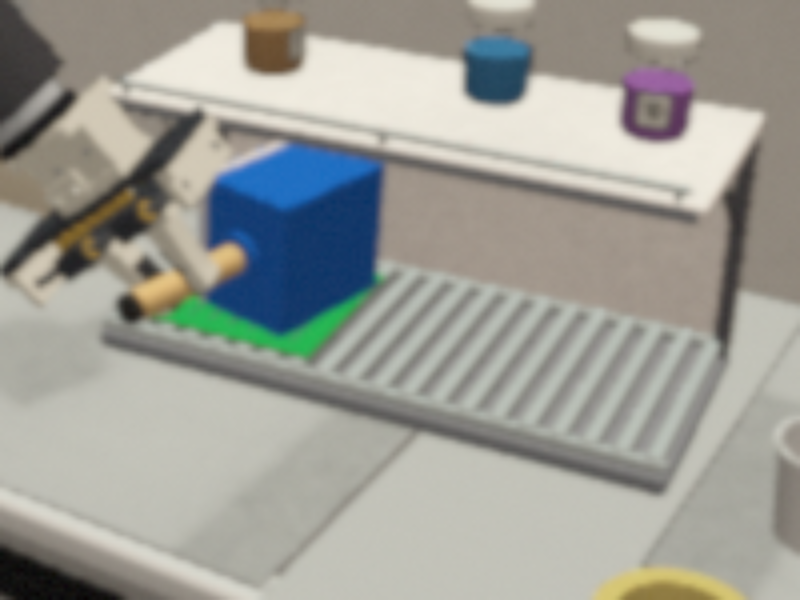

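The tub now stands on its side on the pad, nearly level, with the handle end at about (130,305) in the crop. j6 and j3 are at their stops, so I'll open and back out.

```bash

python3 -m handwheel '[[[0,0,0],[0,0,0]],[[0,0,0],[0,0,0]],[[0,0,0],[0,0,0]],[[0,0,0],[0,0,0]],[[0,0,0],[0,0,0]]]' -0.4
python3 -m handwheel '[[[0,0,-0.08],[0,0,0]],[[0,0,-0.16],[0,0,0]],[[0,0,-0.24],[0,0,0]],[[0,0,-0.32],[0,0,0]]]'
python3 - <<'E'
from h import *
from plant import *
print(get_obs()["joint_pos"].round(1))
for n in["scene","wrist","top"]:
    s=snapshot(n);axis(s,-.01,zr=(.05,.18))
    P=pts(s);M=masks(s);g=M["blue"]&(P[...,0]>.5)&(P[...,0]<.72)&(abs(P[...,1]+.02)<.1)&(P[...,2]<.2)&(P[...,2]>.036);q=P[g];print(len(q),np.percentile(q,[1,99],axis=0).round(3).tolist() if len(q) else "")
E
```

```text
clock: 11.32
tool_pos: [0.4935, -0.0039, 0.0945]
orientation: [169.1, 39.9, 95.0]
force: [-0.0, 0.5, 0.3]
opening: 0.0529
clock: 11.65
tool_pos: [0.4774, 0.0354, 0.1431]
orientation: [169.1, 39.9, 95.0]
force: [0.5, -0.2, -0.3]
opening: 0.0616
[  50.9   12.9  -52.8   43.6  -56.4 -167.1]
axis n184 pitch_down 0.5 yaw -8.1 mean [ 0.4911 -0.0109  0.0944] x 0.436 0.545
1244 [[0.545, -0.073, 0.041], [0.661, 0.014, 0.145]]
axis n3664 pitch_down 0.0 yaw -8.7 mean [ 0.4869 -0.0006  0.0957] x 0.441 0.548
4599 [[0.547, -0.058, 0.036], [0.66, 0.028, 0.143]]
axis n86 pitch_down -1.0 yaw -17.3 mean [ 4.577e-01 -2.000e-04  9.970e-02] x 0.439 0.479
277 [[0.545, -0.059, 0.04], [0.576, 0.019, 0.149]]
```

The tub is level on its side, yaw about -8.3°, centre about (0.615,-0.0245). Next I'll come round to the right-hand lean and regrip closer to the tub.

```bash
python3 - <<'E'
from h import *
G=np.array([.498,-.0075,.089])
plan([pose([.46,0.02,.27],-20,-2,8),pose([.46,-.06,.29],20,-8.3,8),pose(G,60,-8.3,8,back=.14),pose(G,60,-8.3,8,back=.06)])
E
```

```text
[[-0.454, -0.014, -0.428], [0.018, 0.0515, 0.0257]] rows 3.0 -> [0.461 0.018 0.265]
[[-0.197, 0.005, 0.02], [-0.0, 0.0537, 0.0166]] rows 2.8 -> [ 0.461 -0.02   0.275]
[[-0.191, 0.025, -0.047], [-0.0, 0.0537, 0.0166]] rows 2.8 -> [ 0.461 -0.058  0.285]
[[-0.252, -0.009, 0.254], [0.0, 0.055, 0.0077]] rows 2.8 -> [ 0.462 -0.089  0.221]
[[-0.323, 0.005, 0.154], [0.0, 0.0551, 0.0077]] rows 2.8 -> [ 0.463 -0.119  0.156]
[[0.0, 0.0, 0.4], [0.0, -0.0, 0.0]] rows 1.9 -> [ 0.484 -0.053  0.116]
```

```bash

python3 -m handwheel '[[[-0.454,-0.014,-0.428],[0.018,0.0515,0.0257]],[[-0.454,-0.014,-0.428],[0.018,0.0515,0.0257]],[[-0.454,-0.014,-0.428],[0.018,0.0515,0.0257]],[[-0.454,-0.014,-0.428],[0.018,0.0515,0.0257]],[[-0.454,-0.014,-0.428],[0.018,0.0515,0.0257]]]' -0.25
python3 -m handwheel '[[[-0.197,0.005,0.02],[0,0.0537,0.0166]],[[-0.197,0.005,0.02],[0,0.0537,0.0166]],[[-0.197,0.005,0.02],[0,0.0537,0.0166]],[[-0.197,0.005,0.02],[0,0.0537,0.0166]],[[-0.197,0.005,0.02],[0,0.0537,0.0166]]]'
python3 -m handwheel '[[[-0.191,0.025,-0.047],[0,0.0537,0.0166]],[[-0.191,0.025,-0.047],[0,0.0537,0.0166]],[[-0.191,0.025,-0.047],[0,0.0537,0.0166]],[[-0.191,0.025,-0.047],[0,0.0537,0.0166]],[[-0.191,0.025,-0.047],[0,0.0537,0.0166]]]'
python3 -m handwheel '[[[-0.252,-0.009,0.254],[0,0.055,0.0077]],[[-0.252,-0.009,0.254],[0,0.055,0.0077]],[[-0.252,-0.009,0.254],[0,0.055,0.0077]],[[-0.252,-0.009,0.254],[0,0.055,0.0077]],[[-0.252,-0.009,0.254],[0,0.055,0.0077]]]'
python3 -m handwheel '[[[-0.323,0.005,0.154],[0,0.0551,0.0077]],[[-0.323,0.005,0.154],[0,0.0551,0.0077]],[[-0.323,0.005,0.154],[0,0.0551,0.0077]],[[-0.323,0.005,0.154],[0,0.0551,0.0077]],[[-0.323,0.005,0.154],[0,0.0551,0.0077]]]'
python3 - <<'E'
from h import *
from plant import *
print(get_obs()["joint_pos"].round(1))
for n in["scene","wrist"]:
    s=snapshot(n);axis(s,-.01,zr=(.05,.18))
    if n=="wrist":cv2.imwrite("pics/c7.png",s["color"][:,:,::-1])
G=np.array([.498,-.0075,.089])
plan([pose(G,60,-8.3,8,back=.06),pose(G,60,-8.3,8)])
E
```

```text
clock: 12.22
tool_pos: [0.4615, 0.0167, 0.2677]
orientation: [171.7, 19.8, 87.6]
force: [-0.0, -0.4, -1.3]
opening: 0.0548
clock: 12.63
tool_pos: [0.4598, -0.0232, 0.2739]
orientation: [171.6, 0.2, 84.5]
force: [-0.4, -0.1, -0.2]
opening: 0.0549
clock: 13.05
tool_pos: [0.4597, -0.0616, 0.2827]
orientation: [172.4, -19.8, 81.2]
force: [0.8, -1.4, -0.3]
opening: 0.0548
clock: 13.47
tool_pos: [0.4591, -0.0914, 0.2161]
orientation: [172.9, -39.9, 80.8]
force: [-0.4, -1.0, 0.1]
opening: 0.0549
clock: 13.88
tool_pos: [0.4608, -0.1199, 0.1533]
orientation: [173.0, -59.8, 80.8]
force: [-0.3, 0.5, 1.2]
opening: 0.0542
[-37.4  26.5 -10.1 -54.5 -86.7 -45. ]
axis n176 pitch_down 0.6 yaw -7.8 mean [ 0.4912 -0.0111  0.0942] x 0.437 0.545
axis n2725 pitch_down 0.0 yaw -8.1 mean [ 0.4905 -0.0143  0.092 ] x 0.44 0.549
[[0.001, 0.004, 0.404], [-0.0003, 0.0011, 0.0001]] rows 1.9 -> [ 0.484 -0.053  0.116]
[[0.0, -0.0, 0.3], [-0.0, 0.0, 0.0]] rows 1.4 -> [ 0.499 -0.003  0.087]
```

View pics/c7.png

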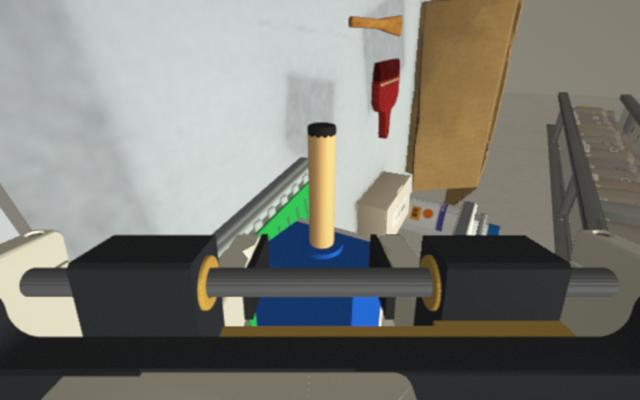

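The handle (x≈322) is centred in the jaws (262–378). Advancing and gripping.

```bash

python3 -m handwheel '[[[0,0.004,0.15],[0,0.001,0]],[[0,0.004,0.3],[0,0.001,0]],[[0,0.004,0.404],[0,0.001,0]],[[0,0.004,0.55],[0,0.001,0]],[[0,0.004,0.704],[0,0.001,0]]]'
python3 -m handwheel '[[[0,0,0],[0,0,0]],[[0,0,0],[0,0,0]],[[0,0,0],[0,0,0]],[[0,0,0],[0,0,0]],[[0,0,0],[0,0,0]]]' 1
python3 -m handwheel '[[[0,0,0],[0,0,0]],[[0,0,0],[0,0,0]],[[0,0,0],[0,0,0]]]'
python3 - <<'E'
from h import *
from plant import *
s=snapshot("scene");axis(s,-.01,zr=(.05,.18))
Y=[-8.3,-6,-2,2,5,5]
plan([pose([.498,-.0075,.12],60,-8.3,8),pose([.496,-.009,.120],40,-5,9.5),pose([.493,-.011,.120],20,-2,11),pose([.49,-.013,.120],0,1,13),pose([.488,-.015,.119],-16,4,14.5),pose([.4865,-.0163,.117],-30,5,15)])
E
```

```text
clock: 14.4
tool_pos: [0.5004, -0.0028, 0.0881]
orientation: [171.3, -59.9, 82.4]
force: [-0.1, 0.7, 0.4]
opening: 0.0551
clock: 14.82
tool_pos: [0.5, -0.0051, 0.087]
orientation: [171.7, -60.1, 81.9]
force: [0.2, 0.2, -0.6]
opening: 0.0266
clock: 15.07
tool_pos: [0.4994, -0.0046, 0.0871]
orientation: [171.9, -60.3, 81.7]
force: [-1.5, 0.8, 7.8]
opening: 0.0231
axis n110 pitch_down 5.4 yaw -3.2 mean [ 0.468  -0.0084  0.0929] x 0.434 0.504
[[0.135, 0.008, -0.07], [0.0002, -0.0009, -0.0001]] rows 0.7 -> [ 0.499 -0.003  0.118]
[[-0.013, -0.007, -0.01], [0.0029, -0.054, -0.0143]] rows 2.8 -> [ 0.497 -0.006  0.116]
[[-0.017, -0.013, -0.011], [0.0001, -0.0534, -0.017]] rows 2.8 -> [ 0.494 -0.009  0.115]
[[-0.018, -0.012, -0.008], [-0.004, -0.0526, -0.0196]] rows 2.8 -> [ 0.491 -0.013  0.115]
[[-0.016, -0.01, 0.002], [-0.0053, -0.0412, -0.0186]] rows 2.3 -> [ 0.489 -0.016  0.114]
[[-0.008, -0.01, 0.008], [-0.0025, -0.0369, -0.0124]] rows 2.0 -> [ 0.488 -0.019  0.113]
```

```bash

python3 -m handwheel '[[[0.045,0.003,-0.023],[0,0,0]],[[0.09,0.006,-0.047],[0,0,0]],[[0.135,0.008,-0.07],[0,-0.0009,0]]]'
python3 -m handwheel '[[[-0.003,-0.002,-0.003],[0.0007,-0.0135,-0.0036]],[[-0.007,-0.003,-0.005],[0.0015,-0.027,-0.0072]],[[-0.01,-0.005,-0.007],[0.0022,-0.0405,-0.0107]],[[-0.013,-0.007,-0.01],[0.0029,-0.054,-0.0143]]]'
python3 -m handwheel '[[[-0.004,-0.003,-0.003],[0,-0.0134,-0.0042]],[[-0.008,-0.006,-0.005],[0,-0.0267,-0.0085]],[[-0.013,-0.01,-0.008],[0,-0.04,-0.0127]],[[-0.017,-0.013,-0.011],[0,-0.0534,-0.017]]]'
python3 - <<'E'
from h import *
from plant import *
print(get_obs()["joint_pos"].round(1),get_obs()["force"].round(1))
for n in["scene","wrist"]:
    s=snapshot(n);axis(s,-.01,zr=(.05,.18))
    P=pts(s);M=masks(s);g=M["blue"]&(P[...,0]>.5)&(P[...,0]<.72)&(abs(P[...,1]+.02)<.1)&(P[...,2]<.2)&(P[...,2]>.036);q=P[g];print(len(q),np.percentile(q,[1,99],axis=0).round(3).tolist() if len(q) else "")
    if n=="scene":cv2.imwrite("pics/c8.png",cv2.resize(s["color"][150:300,250:450],(800,600))[:,:,::-1])
plan([pose([.49,-.013,.120],0,1,13),pose([.488,-.015,.119],-16,4,14.5),pose([.4865,-.0163,.117],-30,5,15)])
E
```

```text
clock: 15.37
tool_pos: [0.4993, -0.0039, 0.1166]
orientation: [172.2, -59.9, 81.3]
force: [-0.4, -0.4, -3.1]
opening: 0.0231
clock: 15.7
tool_pos: [0.4981, -0.0068, 0.1164]
orientation: [170.3, -39.7, 84.9]
force: [-1.1, 1.1, -3.5]
opening: 0.0229
clock: 16.03
tool_pos: [0.4952, -0.009, 0.1164]
orientation: [168.7, -19.8, 87.9]
force: [-1.9, -1.6, -3.0]
opening: 0.0235
[  6.2   7.6 -28.5 -26.5 -42.3 -82.3] [-1.9 -1.6 -3. ]
axis n97 pitch_down 11.6 yaw 9.1 mean [ 0.4604 -0.0152  0.1274] x 0.429 0.487
318 [[0.544, -0.079, 0.063], [0.666, -0.011, 0.159]]
axis n5017 pitch_down 5.8 yaw -0.2 mean [ 0.4609 -0.0113  0.1294] x 0.437 0.495
306 [[0.543, -0.027, 0.083], [0.552, 0.015, 0.117]]
[[-0.033, -0.012, -0.008], [-0.0036, -0.0521, -0.0189]] rows 2.8 -> [ 0.491 -0.013  0.115]
[[-0.016, -0.01, 0.002], [-0.0053, -0.0412, -0.0186]] rows 2.3 -> [ 0.489 -0.016  0.114]
[[-0.009, -0.01, 0.008], [-0.0025, -0.037, -0.0124]] rows 2.0 -> [ 0.488 -0.019  0.113]
```

View pics/c8.png

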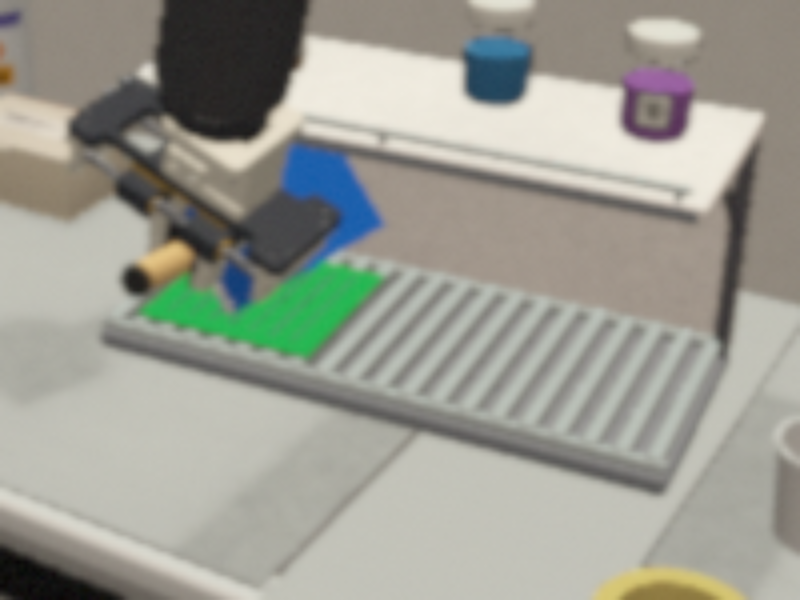

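```bash
python3 - <<'E'
from h import *
plan([pose([.49,-.013,.123],2,1,18),pose([.488,-.015,.122],-15,4,19),pose([.4865,-.0163,.12],-30,5,18)])
E
```

```text
[[-0.027, -0.007, -0.021], [-0.0173, -0.0459, -0.0198]] rows 2.7 -> [ 0.492 -0.013  0.118]
[[-0.016, -0.01, 0.0], [-0.0037, -0.0421, -0.0228]] rows 2.4 -> [ 0.49  -0.016  0.117]
[[-0.009, -0.011, 0.007], [0.0017, -0.0387, -0.0157]] rows 2.1 -> [ 0.488 -0.019  0.116]
```

```bash

python3 -m handwheel '[[[-0.009,-0.002,-0.007],[-0.0058,-0.0153,-0.0066]],[[-0.018,-0.005,-0.014],[-0.0115,-0.0306,-0.0132]],[[-0.027,-0.007,-0.021],[-0.0173,-0.0459,-0.0198]]]'
python3 -m handwheel '[[[-0.005,-0.003,0],[-0.0012,-0.014,-0.0076]],[[-0.011,-0.007,0],[-0.0025,-0.028,-0.0152]],[[-0.016,-0.01,0],[-0.0037,-0.0421,-0.0228]]]'
python3 -m handwheel '[[[-0.003,-0.004,0.002],[0.0006,-0.013,-0.005]],[[-0.006,-0.007,0.005],[0.0011,-0.026,-0.01]],[[-0.009,-0.011,0.007],[0.0017,-0.0387,-0.0157]]]'
python3 - <<'E'
from h import *
from plant import *
print(get_obs()["joint_pos"].round(1),get_obs()["force"].round(1),get_obs()["tool_pos"])
for n in["scene","wrist"]:
    s=snapshot(n);axis(s,-.01,zr=(.05,.18))
    P=pts(s);M=masks(s);g=M["blue"]&(P[...,0]>.5)&(P[...,0]<.72)&(abs(P[...,1]+.02)<.1)&(P[...,2]<.2)&(P[...,2]>.036);q=P[g];print(len(q),np.percentile(q,[1,99],axis=0).round(3).tolist() if len(q) else "")
    if n=="scene":cv2.imwrite("pics/c9.png",cv2.resize(s["color"][150:300,250:450],(800,600))[:,:,::-1])
E
```

```text
clock: 16.38
tool_pos: [0.491, -0.023, 0.1154]
orientation: [164.0, -5.6, 89.5]
force: [-0.2, -3.6, -3.6]
opening: 0.0231
clock: 16.63
tool_pos: [0.4902, -0.0317, 0.1165]
orientation: [163.7, 6.7, 91.7]
force: [0.8, -2.1, -2.2]
opening: 0.0233
clock: 16.88
tool_pos: [0.4988, -0.0309, 0.1259]
orientation: [165.5, 21.5, 93.3]
force: [-0.6, -1.4, -4.6]
opening: 0.0229
[  30.4    4.6  -58.1   50.3  -34.  -158.4] [-0.6 -1.4 -4.6] [ 0.49876529 -0.03088862  0.12590793]
axis n94 pitch_down 16.3 yaw 5.5 mean [ 0.4663 -0.0338  0.1394] x 0.44 0.499
833 [[0.54, -0.093, 0.059], [0.664, -0.019, 0.152]]
axis n3772 pitch_down 16.1 yaw -3.7 mean [ 0.4647 -0.0251  0.1437] x 0.443 0.5
546 [[0.503, -0.05, 0.103], [0.556, -0.01, 0.145]]
```

View pics/c9.png

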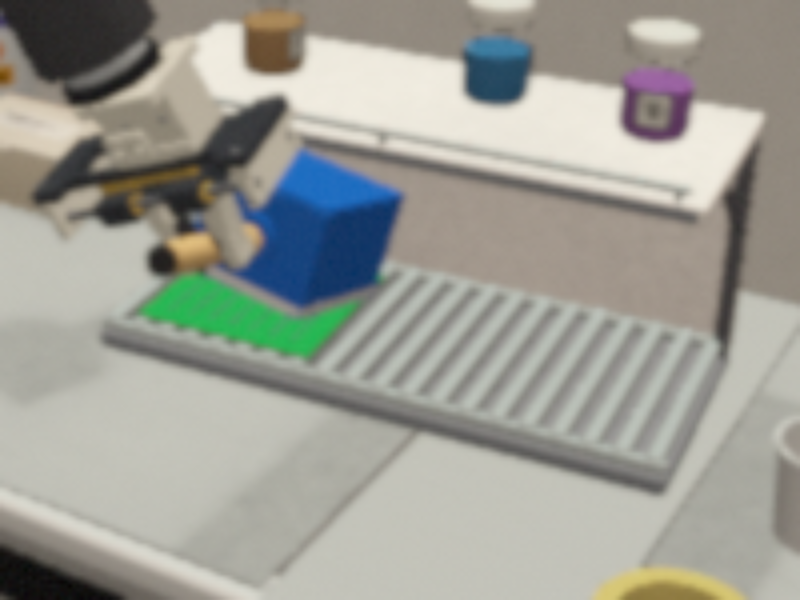

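The mouth is almost down, with the white stripe along the lower edge at (250–380,300). It is nose-down about 16° and j3 is at its limit again. As before, I'll shift left to free j3, finish the roll, then lower so contact levels it.

```bash
python3 - <<'E'
from h import *
print(pose([.49,-.01,.125],-31,6,14)[1].as_euler('xyz',degrees=True))
plan([pose([.49,-.010,.125],-31,6,14),pose([.4865,-.012,.1],-32,6,12),pose([.4865,-.013,.081],-32,6,12)])
E
```

```text
[166.  31.  96.]
[[0.091, -0.025, -0.023], [-0.0021, -0.0241, -0.0124]] rows 1.4 -> [ 0.491 -0.012  0.121]
[[0.057, -0.045, 0.103], [0.0055, -0.0027, -0.0006]] rows 0.6 -> [ 0.488 -0.014  0.096]
[[0.046, -0.018, 0.082], [0.0, 0.0, -0.0]] rows 0.5 -> [ 0.488 -0.015  0.077]
```

```bash

python3 -m handwheel '[[[0.045,-0.012,-0.012],[-0.001,-0.012,-0.0062]],[[0.091,-0.025,-0.023],[-0.0021,-0.0241,-0.0124]],[[0.091,-0.025,-0.023],[-0.0021,-0.0241,-0.0124]]]'
python3 - <<'E'
from h import *
from plant import *
print(get_obs()["joint_pos"].round(1),get_obs()["force"].round(1))
for n in["scene","wrist"]:
    s=snapshot(n);axis(s,-.01,zr=(.05,.18))
    P=pts(s);M=masks(s);g=M["blue"]&(P[...,0]>.5)&(P[...,0]<.72)&(abs(P[...,1]+.02)<.1)&(P[...,2]<.2)&(P[...,2]>.036);q=P[g];print(len(q),np.percentile(q,[1,99],axis=0).round(3).tolist() if len(q) else "")
plan([pose([.4865,-.010,.1],-32,6,12),pose([.4865,-.01,.081],-32,6,12)])
E
```

```text
clock: 17.23
tool_pos: [0.4981, -0.006, 0.1272]
orientation: [166.8, 30.9, 96.1]
force: [1.1, 0.9, -2.3]
opening: 0.0229
[  38.     8.3  -58.1   53.8  -42.5 -164.9] [ 1.1  0.9 -2.3]
axis n91 pitch_down 24.0 yaw 1.3 mean [ 0.4669 -0.0082  0.1405] x 0.439 0.495
961 [[0.538, -0.067, 0.063], [0.658, 0.02, 0.156]]
axis n3561 pitch_down 17.9 yaw -4.9 mean [0.4628 0.0006 0.1452] x 0.442 0.499
635 [[0.542, -0.024, 0.103], [0.555, 0.012, 0.131]]
[[0.061, -0.081, 0.129], [0.0033, -0.0038, -0.0007]] rows 0.8 -> [ 0.488 -0.012  0.096]
[[0.05, -0.017, 0.079], [0.0, 0.0, -0.0]] rows 0.5 -> [ 0.488 -0.012  0.077]
```

```bash
python3 - <<'E'
from h import *
plan([pose([.49,-.013,.105],-32,6,12),pose([.489,-.015,.08],-32,6,10)])
E
```

```text
[[0.034, -0.063, 0.12], [0.0033, -0.0038, -0.0007]] rows 0.7 -> [ 0.491 -0.015  0.101]
[[0.058, -0.03, 0.107], [0.0056, 0.0, -0.0]] rows 0.6 -> [ 0.49  -0.018  0.076]
```

```bash

python3 -m handwheel '[[[0.011,-0.021,0.04],[0.001,-0.001,0]],[[0.023,-0.042,0.08],[0.002,-0.0025,0]],[[0.034,-0.063,0.12],[0.0033,-0.0038,-0.0007]]]'
python3 -m handwheel '[[[0.014,-0.008,0.027],[0.0014,0,0]],[[0.029,-0.015,0.053],[0.0028,0,0]],[[0.044,-0.022,0.08],[0.0042,0,0]],[[0.058,-0.03,0.107],[0.0056,0,0]],[[0.058,-0.03,0.107],[0.0056,0,0]]]'
python3 - <<'E'
from h import *
from plant import *
print(get_obs()["joint_pos"].round(1),get_obs()["force"].round(1))
for n in["scene","wrist"]:
    s=snapshot(n);axis(s,-.01,zr=(.05,.18))
    P=pts(s);M=masks(s);g=M["blue"]&(P[...,0]>.5)&(P[...,0]<.72)&(abs(P[...,1]+.02)<.1)&(P[...,2]<.2)&(P[...,2]>.036);q=P[g];print(len(q),np.percentile(q,[1,99],axis=0).round(3).tolist() if len(q) else "")
    if n=="scene":cv2.imwrite("pics/c10.png",cv2.resize(s["color"][150:300,250:450],(800,600))[:,:,::-1])
E
```

```text
clock: 17.58
tool_pos: [0.4978, -0.0122, 0.1071]
orientation: [168.6, 32.1, 95.8]
force: [-4.0, 0.7, 1.7]
opening: 0.0231
clock: 18.0
tool_pos: [0.4968, -0.013, 0.0815]
orientation: [170.8, 32.1, 96.0]
force: [-0.8, -2.2, 2.0]
opening: 0.0233
[  36.1   14.4  -58.2   55.4  -40.4 -167.7] [-0.8 -2.2  2. ]
axis n107 pitch_down 3.7 yaw 4.4 mean [ 0.4636 -0.015   0.0901] x 0.433 0.498
803 [[0.545, -0.067, 0.05], [0.663, 0.019, 0.127]]
axis n5338 pitch_down 1.9 yaw -2.0 mean [ 0.4621 -0.0079  0.0914] x 0.437 0.498
316 [[0.545, -0.029, 0.047], [0.553, 0.004, 0.088]]
```

View pics/c10.png

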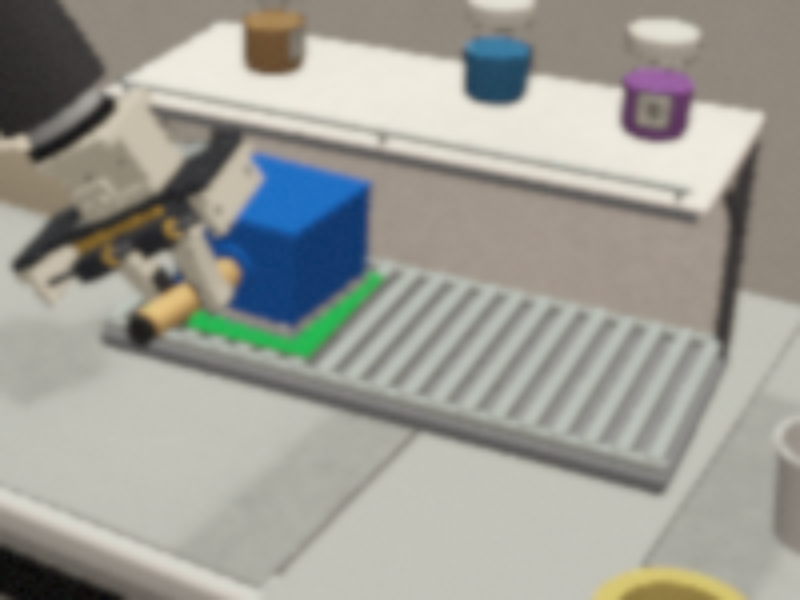

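The tub is mouth-down on the pad and nearly level. I'll release, back out and measure.

```bash

python3 -m handwheel '[[[0,0,0],[0,0,0]],[[0,0,0],[0,0,0]],[[0,0,0],[0,0,0]],[[0,0,0],[0,0,0]],[[0,0,0],[0,0,0]]]' -0.4
python3 -m handwheel '[[[0,0,-0.08],[0,0,0]],[[0,0,-0.16],[0,0,0]],[[0,0,-0.24],[0,0,0]],[[0,0,-0.32],[0,0,0]]]'
cat > m.py <<'E'
from h import *
from plant import *
print(get_obs()["joint_pos"].round(1))
for n in["scene","wrist","top"]:
    s=snapshot(n);print(n);axis(s,-.01,zr=(.05,.18))
    P=pts(s);M=masks(s);g=M["blue"]&(P[...,0]>.5)&(P[...,0]<.72)&(abs(P[...,1]+.02)<.12)&(P[...,2]<.2)&(P[...,2]>.036);q=P[g];print(len(q),np.percentile(q,[1,99],axis=0).round(3).tolist() if len(q) else "")
    t=q[abs(q[:,2]-.124)<.004]
    if len(t)>60: print(" topface",len(t),t[:,2].mean(),cv2.minAreaRect((t[:,:2]*1000).astype(np.float32)))
    g=M["green"]&(abs(P[...,2]-.034)<.01)&(P[...,0]>.5)&(P[...,0]<.72)&(abs(P[...,1])<.12)
    if g.sum()>100:print(" pad",cv2.minAreaRect((P[g][:,:2]*1000).astype(np.float32)))
E
python3 m.py
```

```text
clock: 18.52
tool_pos: [0.4971, -0.0121, 0.0828]
orientation: [170.6, 32.0, 96.0]
force: [0.7, -0.0, 1.7]
opening: 0.0515
clock: 18.85
tool_pos: [0.4827, 0.0201, 0.1366]
orientation: [170.7, 32.0, 96.0]
force: [0.4, -0.1, -0.4]
opening: 0.0613
[  45.2    9.6  -52.6   41.6  -49.9 -160.1]
scene
axis n169 pitch_down 0.5 yaw 0.2 mean [ 0.4851 -0.0174  0.0852] x 0.429 0.542
972 [[0.543, -0.067, 0.048], [0.662, 0.038, 0.125]]
 topface 188 0.12328266216188044 ((606.57568359375, -10.186641693115234), (118.71649932861328, 111.89160919189453), 0.11844303458929062)
 pad ((579.4482421875, -39.28924560546875), (116.81214904785156, 169.4242401123047), 39.760963439941406)
wrist
axis n4304 pitch_down 0.1 yaw -0.3 mean [ 0.4825 -0.009   0.0859] x 0.436 0.542
5326 [[0.545, -0.064, 0.045], [0.594, 0.041, 0.123]]
 topface 1388 0.12236789356229465 ((574.3214111328125, -33.30514144897461), (29.97549057006836, 104.9208755493164), 41.819305419921875)
 pad ((577.6263427734375, -9.687751770019531), (90.1485366821289, 148.5507049560547), 4.2331390380859375)
top
axis n104 pitch_down 1.1 yaw -1.3 mean [ 0.4555 -0.0113  0.0892] x 0.433 0.477
206 [[0.548, -0.066, 0.074], [0.576, 0.038, 0.129]]
 topface 153 0.12441782276583362 ((559.1466674804688, -13.921501159667969), (28.272403717041016, 105.78558349609375), 4.336799144744873)
```

Level and mouth-down, centre about (0.607,-0.011), whole mouth on the pad. Its yaw is about 0° against the pad's 4.8°, so I'll regrip from above and square it up.

```bash
python3 - <<'E'
from h import *
G=np.array([.489,-.013,.079])
plan([pose(G,-10,0,8,back=.14),pose(G,0,0,8,back=.1),pose(G,0,0,8,back=.05)])
E
```

```text
[[-0.235, -0.024, -0.297], [0.0101, 0.0578, 0.0248]] rows 3.2 -> [0.47  0.01  0.211]
[[-0.082, -0.001, 0.207], [0.0, 0.0275, 0.0039]] rows 1.4 -> [ 0.476 -0.013  0.173]
[[-0.0, 0.0, 0.25], [0.0, 0.0, -0.0]] rows 1.2 -> [ 0.483 -0.013  0.124]
```

```bash

python3 -m handwheel '[[[-0.235,-0.024,-0.297],[0.0101,0.0578,0.0248]],[[-0.235,-0.024,-0.297],[0.0101,0.0578,0.0248]],[[-0.235,-0.024,-0.297],[0.0101,0.0578,0.0248]],[[-0.235,-0.024,-0.297],[0.0101,0.0578,0.0248]]]'
python3 -m handwheel '[[[-0.082,-0.001,0.207],[0,0.0275,0.0039]],[[-0.082,-0.001,0.207],[0,0.0275,0.0039]],[[-0.082,-0.001,0.207],[0,0.0275,0.0039]]]'
python3 - <<'E'
from h import *
from plant import *
print(get_obs()["joint_pos"].round(1))
for n in["scene","wrist"]:
    s=snapshot(n);axis(s,-.01,zr=(.05,.18))
G=np.array([.489,-.0128,.079])
plan([pose(G,0,0,8,back=.04),pose(G,0,0,8)])
E
```

```text
clock: 19.33
tool_pos: [0.4712, 0.0094, 0.2125]
orientation: [171.8, 9.5, 89.7]
force: [0.6, 0.1, 0.2]
opening: 0.0617
clock: 19.58
tool_pos: [0.4739, -0.0167, 0.1704]
orientation: [172.3, -0.0, 89.6]
force: [-0.1, -1.1, 0.3]
opening: 0.0613
[  24.5    0.2  -37.1    4.5  -45.7 -117.8]
axis n171 pitch_down 0.5 yaw -0.0 mean [ 0.4849 -0.0172  0.0851] x 0.43 0.539
axis n3487 pitch_down 0.3 yaw -0.2 mean [ 0.4838 -0.0136  0.0868] x 0.436 0.542
[[0.017, 0.005, 0.295], [-0.0004, 0.0007, -0.0008]] rows 1.4 -> [ 0.484 -0.013  0.114]
[[0.0, 0.0, 0.2], [-0.0, -0.0, 0.0]] rows 1.0 -> [ 0.49  -0.013  0.074]
```

```bash

python3 -m handwheel '[[[0.017,0.005,0.15],[0,0.0007,-0.0008]],[[0.015,0.005,0.295],[0,0.0007,-0.0008]],[[0.015,0.005,0.4],[0,0.0007,-0.0008]],[[0.015,0.005,0.495],[0,0.0007,-0.0008]],[[0.015,0.005,0.495],[0,0.0007,-0.0008]]]'
python3 -m handwheel '[[[0,0,0],[0,0,0]],[[0,0,0],[0,0,0]],[[0,0,0],[0,0,0]],[[0,0,0],[0,0,0]],[[0,0,0],[0,0,0]]]' 1
python3 -m handwheel '[[[0,0,0],[0,0,0]],[[0,0,0],[0,0,0]],[[0,0,0],[0,0,0]]]'
python3 - <<'E'
from h import *
plan([pose([.4864,-.0159,.079],0,5,8)])
E
```

```text
clock: 20.1
tool_pos: [0.4879, -0.0121, 0.0713]
orientation: [172.4, 0.1, 90.2]
force: [-0.8, -0.4, -1.1]
opening: 0.0613
clock: 20.52
tool_pos: [0.4903, -0.0112, 0.0757]
orientation: [172.0, -0.1, 90.2]
force: [0.6, -0.3, 0.6]
opening: 0.0335
clock: 20.77
tool_pos: [0.4899, -0.0115, 0.075]
orientation: [172.1, -0.1, 90.2]
force: [-2.8, 1.4, 4.1]
opening: 0.0233
[[-0.022, -0.015, 0.003], [-0.0002, 0.0016, -0.0132]] rows 0.7 -> [ 0.487 -0.016  0.074]
```

```bash

python3 -m handwheel '[[[-0.005,-0.004,0],[0,0.0004,-0.0033]],[[-0.01,-0.008,0],[0,0.0008,-0.0066]],[[-0.016,-0.011,0],[0,0.0012,-0.01]],[[-0.022,-0.015,0],[0,0.0016,-0.0138]],[[-0.022,-0.015,0],[0,0.0016,-0.0138]]]'
python3 m.py
```

```text
clock: 21.18
tool_pos: [0.4877, -0.0158, 0.0747]
orientation: [172.0, 0.0, 95.3]
force: [1.0, -1.2, 2.1]
opening: 0.0231
[  23.2    9.4  -43.     4.9  -30.1 -112. ]
scene
axis n99 pitch_down -3.6 yaw 9.5 mean [ 0.4598 -0.0213  0.086 ] x 0.429 0.492
386 [[0.516, -0.082, 0.047], [0.662, 0.025, 0.173]]
 topface 92 0.12411839474384129 ((626.545654296875, -13.098503112792969), (72.28834533691406, 90.35134887695312), 4.847564697265625)
 pad ((606.8602294921875, -43.86318588256836), (143.7572784423828, 70.55009460449219), 5.5304341316223145)
wrist
axis n4870 pitch_down 0.3 yaw 4.4 mean [ 0.4566 -0.019   0.0859] x 0.434 0.487
181 [[0.546, -0.034, 0.043], [0.551, 0.012, 0.055]]
top
axis n40 pitch_down 2.0 yaw 16.8 mean [ 0.4484 -0.0205  0.0892] x 0.434 0.461
0
```

Yaw is now about 4.5–5°. I'll release, rise straight back and check.

```bash

python3 -m handwheel '[[[0,0,0],[0,0,0]],[[0,0,0],[0,0,0]],[[0,0,0],[0,0,0]],[[0,0,0],[0,0,0]],[[0,0,0],[0,0,0]]]' -0.4
python3 -m handwheel '[[[0,0,-0.1],[0,0,0]],[[0,0,-0.25],[0,0,0]],[[0,0,-0.4],[0,0,0]],[[0,0,-0.6],[0,0,0]],[[0,0,-0.8],[0,0,0]]]'
python3 -m handwheel '[[[0.2,-0.2,-0.2],[0,0,0]],[[0.4,-0.3,-0.4],[0,0,0]],[[0.6,-0.3,-0.4],[0,0,0]],[[0.8,-0.3,-0.4],[0,0,0]],[[0.8,-0.3,-0.4],[0,0,0]]]'
python3 m.py
python3 - <<'E'
from h import *
from plant import *
s=snapshot("scene");cv2.imwrite("pics/c11.png",cv2.resize(s["color"][110:330,160:500],(800,518))[:,:,::-1])
P=pts(s);
a=pickle.load(open("scene.pkl","rb"))
d=np.abs(a["color"].astype(int)-s["color"]).sum(2)>120;v,u=np.nonzero(d&(P[...,0]>.3)&(abs(P[...,1])<.8));print(len(v))
E
```

```text
clock: 21.75
tool_pos: [0.4865, -0.016, 0.074]
orientation: [172.1, 0.0, 95.2]
force: [0.5, -0.8, 0.4]
opening: 0.051
clock: 22.17
tool_pos: [0.4638, -0.0182, 0.2338]
orientation: [172.2, 0.0, 95.2]
force: [0.7, 0.2, 0.3]
opening: 0.0612
clock: 22.58
tool_pos: [0.3792, 0.1368, 0.3055]
orientation: [171.9, -0.2, 95.2]
force: [0.8, 0.9, -0.2]
opening: 0.0613
[  54.4  -14.6  -31.6    6.5  -67.7 -141.4]
scene
axis n157 pitch_down 0.5 yaw 4.2 mean [ 0.4829 -0.0205  0.0852] x 0.428 0.542
1170 [[0.541, -0.063, 0.048], [0.661, 0.045, 0.126]]
 topface 371 0.12348401474176925 ((603.20849609375, -4.7053070068359375), (121.71036529541016, 109.73632049560547), 4.383696556091309)
 pad ((603.806884765625, -7.191261291503906), (147.8668975830078, 146.18923950195312), 3.8153069019317627)
wrist
axis n1038 pitch_down 0.7 yaw 4.9 mean [ 0.4699 -0.0145  0.0863] x 0.434 0.51
138 [[0.541, -0.007, 0.046], [0.651, 0.051, 0.097]]
 pad ((607.2583618164062, -7.0235595703125), (148.98484802246094, 147.38084411621094), 4.947911262512207)
top
axis n256 pitch_down 0.5 yaw 4.6 mean [ 0.485  -0.0141  0.0891] x 0.432 0.542
393 [[0.541, -0.061, 0.054], [0.575, 0.015, 0.128]]
 topface 201 0.12424933259767791 ((559.709228515625, -24.043075561523438), (29.029953002929688, 77.2726821899414), 3.6281967163085938)
6817
```

```bash
python3 - <<'E'
from h import *
from plant import *
s=snapshot("scene");a=pickle.load(open("scene.pkl","rb"))
for n,(u,v) in dict(brown=(318,155),blue=(375,162),purple=(414,170),cup=(456,270),tape=(419,309),brush=(203,213),stick=(188,232)).items():
    sl=np.s_[v-16:v+16,u-16:u+16];print(n,np.abs(a["color"][sl].astype(int)-s["color"][sl]).mean().round(1),end="; ")
print(get_obs()["clock"],close_job())
E
```

```text
brown 1.4; blue 1.4; purple 1.4; cup 1.3; tape 1.4; brush 1.8; stick 15.9; the job is handed in; nothing more can be done
22.8333 None
```

The dipper is mouth-down on the green pad with its handle to the front, and the job is handed in at 22.8 s. I rolled it in two quarter turns, standing it on its side on the pad in between. Then I regripped from above and turned it about 5° to line up with the pad.

**Last checks:**
- **Position:** the tub's centre is about (0.603, -0.005) and the pad's about (0.604, -0.007), so the whole mouth is on the pad.
- **Squareness:** the tub's yaw is about 4.4° against 3.8–4.9° measured for the pad, and the handle is level within about 0.5°.
- **Gripper:** it is open and well clear of everything.

**What did not go cleanly:**
- **Sag in the grip:** the tub drooped by up to about 18° while carried, and its far edge seems to have brushed the rack once, at a few newtons. I saw no sign of it touching the shelf.
- **Joint stops:** joint 3 ran to its range stop several times, and joint 6 once, so some poses fell short. In the readings I took, neither went past its range.
- **Bystanders:** before and after pictures match for the jars, cup, tape and brush. The patch around the stick differs; the arm may be hiding it there and never worked near it, but I did not confirm this.
- **Final picture:** I had reached the viewing limit, so the end state was checked only from measurements, not by eye.

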